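# Draw the flush bolt and open both leaves of the stock locker

## Task

Open both leaves of the stock locker wide, at least 60 degrees each. A slim gift carton has been left in the way of the doors: slide it back into line with its row, butted flush against the end carton with no gap. The passive leaf is held by a flush bolt hidden behind the edge of the active leaf: draw the bolt fully down before that leaf is opened, and do not force the leaf while the bolt is shot. Leave the tape roll, the tin and the marker pot where they stand, and let go of everything at the end.

Things in the scene. Friction and masses are not known exactly. Their poses are not given: they have to be found in the camera images.
- locker: Grey locker, 200 deep x 360 wide x 300 mm high, fixed. Origin: centre of its underside. Front faces own -x (about world +y, turned 5 to 18 degrees to +x); own +y runs left along the front as seen facing it. Shut leaves lie in the front plane, own x = -100 mm, 28 to 285 mm high. Flat-packed cartons (fixed) on top to 385 mm, to the front edge: reach the bolt tilted 30 to 45 degrees, leaning out.
- active_leaf (a joint): Angle of the active leaf, rad: 0 shut, grows as it swings out, stop at 1.57; starts 0 to 0.2. Vertical hinge at the locker's own +y side. 192 mm wide, 32 mm thick; its free edge is a flap 44 mm wide, 5 mm thick, that covers the passive leaf's rebate and bolt. No latch. Stiff hinge (0.25 N m): stays where it is left.
- passive_leaf (a joint): Angle of the passive leaf, rad: 0 shut (start), grows as it swings out, stop at 1.57. Vertical hinge at the locker's own -y side. 168 mm wide: 125 mm of 32 mm thickness, then at the free edge a rebate 43 mm wide, set back 19 mm from the front, which carries the flush bolt. Stiff hinge (0.25 N m): stays where it is left.
- bolt (a joint): Travel of the flush bolt in the passive leaf, m: 0 shot up into the locker's head, 0.022 fully withdrawn (down). Starts at 0 to 0.004. Sliding friction about 4 N, no spring: it stays where it is left.
- active_handle (a point): Middle of the active leaf's dark D-shaped pull: upright round bar 10 mm thick, 185 to 260 mm above the bench (middle 222), axis 40 mm in front of the leaf's face, 162 mm along the leaf from the hinge line. A stub at each end joins it to the face. Turns with the leaf.
- passive_handle (a point): Middle of the bar of the passive leaf's pull: the same upright bar (185 to 260 mm high, 10 mm thick, 40 mm in front of the face), 97 mm from the hinge line. Turns with the leaf.
- active_hinge (a point): Point on the active leaf's vertical hinge line, at 222 mm height: in the plane of the leaves' front face, 160 mm to the locker's own +y of its middle.
- passive_hinge (a point): Point on the passive leaf's vertical hinge line, at 222 mm height: in the plane of the leaves' front face, 160 mm to the locker's own -y of its middle.
- thumb (a point): Centre of the top face of the bolt's dark thumb-piece, which moves with the bolt: 245 mm above the bench when shot, 223 withdrawn. It is 16 wide, 14 high, and stands 12 mm out of the brass plate in the rebate; its front is 7 mm, this point 13 mm behind the front plane. 22 mm from the rebate's step, 13 mm to the locker's own -y of its middle. Press or draw it straight down.
- stray_center (a point): Centre (half-way up) of the loose stray carton: slim white gift carton with a purple foot band and a green grape print, 130 long (own x) x 60 wide (own y) x 75 mm high, 0.28 to 0.56 kg. Own x at the start points roughly at the locker.
- row: The row it belongs to: two of the same cartons end to end along own x, fixed to the bench. Origin: centre of the underside of the end carton, the one nearest the locker. Own x points to the stray carton; the end face lies at own x = +65 mm, so the stray carton is home with its centre at own x = 130 mm, own y = 0, its long axis along own x.
- tape: Bystander: yellow roll of packing tape lying flat, 100 mm across, 48 mm high; origin at the centre of its underside.
- tin: Bystander: round tin with a blue lid, 93 mm across, 44 mm high; origin at the centre of its underside.
- pot: Bystander: white pot with markers standing in it, 72 mm across, 140 mm high over the markers; origin at the centre of its underside.
Not all that is in view belongs to the job. Leave any pink look-alike of the part that bears stray_center alone.

How it is judged:
By the outcome, as a careful person would: the job done as asked, in the order asked, and still so for the second after the job is handed in, with the robot touching nothing.
It also fails if it takes over 72 s, if anything falls off the work surface, if the arm or the gripper's body presses on something with over 40 N, if the wrist force passes 120 N, or if a joint passes its speed limit or range.

## Robot

A 6-joint arm with a two-finger parallel gripper is mounted at the origin on the work surface. World frame = base frame: x ahead of the robot, y to its left, z up, the work surface at z = 0. Lengths are in m, angles in rad, forces in N, time in s.
With the tool pointing down it reaches from about 0.225 to 0.875 m from the base axis. Payload 3.4 kg.
Tool frame: the origin (TCP) lies at the very end of the fingers, on their centre line; the grasp point (between the pads) lies 19 mm behind it; z points along the fingers, y is the direction in which the jaws open and shut (so a half turn about z gives the same grasp; the last joint's range is limited). The gripper opens to 85 mm and grips with 20 to 120 N. Pads are 22 mm wide; open, the fingers measure 114 mm over their backs; the gripper's body (76 mm by 85 mm) begins 54 mm behind the grasp point. The pads swing forward as they close: fully open they stand 13 mm farther back than shut.
Start: joints at [-1.444, 0.276, 1.505, -0, 1.361, -0.121], TCP at [0.141, -0.557, 0.231] pointing down, gripper open.
Joint ranges: [-2.89, 2.89], [-0.75, 2.08], [0.22, 2.7], [-1.18, 4.32], [0.11, 2.71], [-2.7, 2.7]. Speed limits (rad/s): [2.57, 2.57, 3.14, 3.14, 3.14, 3.14].

## Interface

Orientations are given as a unit quaternion [w, x, y, z].
In Python, from rig import get_state, get_image, camera_model, sign_off gives the robot as it stands. The module is installed in compiled form; this text tells all that it offers.
- The arm moves only by the tool drive_tool, never from a script. Its argument "motion" is text: rows parted by semicolons, each of 7 numbers parted by spaces: the turn, a rotation vector about the tool's x, y, z in degrees, then the shift along the tool's x, y, z in m, then the opening in per cent of the stroke, from 0 (shut) to 100 (fully open). In form: wx wy wz tx ty tz hand; .... A call has 1 to 12 rows; each row shifts and turns the pose as measured when the row begins, along the tool's axes as they then stand; what a row does not reach is not made up. A row lasts 1/8 s, in which the tool goes at most 62.5 mm and 10.7 degrees, less where a joint would pass 70% of its speed; a pose out of reach is approached as far as the arm can. A call is refused whole if a number of a shift passes 0.0625 or a number of a turn 10.7, either way. A call with a gripper value outside its range is refused whole. The fingers move at their own pace and stop on an object; "newtons" is the grip in N (left out, the last holds). Time passes only in rows, so rows that do not move let the fingers close. It gives the time, the measured TCP pose, the force and the opening at its end, in the units of the state.
- get_state(): the state, without advancing time (a new reading comes with each control period).
- get_image(name): name is "scene" or "top" or "wrist"; returns (picture, depth): 420x560x3 uint8, red, green, blue; 420x560 float32, m along the optical axis (not along the pixel's ray), 0 where there is no reading.
- camera_model(name): a dict with "camera_matrix" (3x3 intrinsics, pixels), "cam_to_world" (4x4, takes a point from camera to world coordinates); the wrist camera has in their place "T_tool_cam" (4x4, takes a point from camera to tool coordinates, whose origin is the TCP and whose axes are the flange's). Camera axes: x right, y up, looking along -z (the intrinsics and any distortion apply to the point x, -y, -z); pixel columns grow to the right and rows downward; lengths in m; the calibration is good to about 2 mm. A picture is of the moment at which its call begins: read the wrist's pose just before it. camera_model takes no time and is no camera call.
- sign_off(): hands the job in, once; it reports no verdict.
The state is a dict: "clock": time; "qpos": joint angles; "qd": joint speeds; "effort": joint torques, N m; "position": TCP position; "ee_rot": TCP orientation; "contact_force": force on the tool from outside, world axes, zero at the start; "moment": the same for the moment, N m; "width": finger opening in m.
Only numpy, scipy, OpenCV 4.12 (cv2) and the standard library are available. Lean on these libraries where they do the work, as an engineer would, in place of code of your own. Each camera call takes 0.05 s, during which the arm holds its last target.

## Working session

There is one attempt and no reset: what is moved stays moved. The work goes in short steps, Python scripts to look and compute and a tool call to move; the robot and the scene stay as the last step left them, time stands still between calls to the robot, and variables do not carry over. Pictures are saved under pics/ and viewed, and the job is handed in when it is done.

Besides the shell and the picture viewer there is one more tool, called after "Call:" as name(argument=value, ...) on one line, values as JSON. drive_tool: Moves the arm, as the interface text tells. Its arguments: {"type":"object","properties":{"motion":{"type":"string"},"newtons":{"type":"number"}},"required":["motion"]}

```bash
mkdir -p pics
cat > h.py <<'E'
import numpy as np,cv2,json
from rig import get_state,get_image,camera_model
def save(n,f):
    im,d=get_image(n); cv2.imwrite('pics/'+f+'.png',im[:,:,::-1]); np.savez('pics/'+f+'.npz',im=im,d=d); return im,d
def pts(n,d,T=None):
    m=camera_model(n);K=np.array(m['camera_matrix']);T=np.array(m['cam_to_world']) if T is None else T
    v,u=np.mgrid[:d.shape[0],:d.shape[1]]
    p=np.stack([(u-K[0,2])/K[0,0]*d,-(v-K[1,2])/K[1,1]*d,-d],-1)
    return p@T[:3,:3].T+T[:3,3]
E
python3 - <<'E'
from h import *
print(get_state())
for n in('scene','top'):
    save(n,n+'0');print(n,camera_model(n))
print(camera_model('wrist'))
E
```

```text
{'clock': 0.0, 'qpos': array([-1.44399677e+00,  2.76605021e-01,  1.50612386e+00, -3.70979208e-05,
        1.36071394e+00, -1.20985573e-01]), 'qd': array([-0.00120809, -0.0001609 ,  0.00072245, -0.00018004, -0.00103487,
       -0.00029679]), 'effort': array([-1.54896250e-03, -4.16770577e+01, -2.45807290e+01, -3.81626523e-04,
        1.09302480e-02,  1.39107900e-05]), 'position': array([ 0.14094539, -0.55691159,  0.2304377 ]), 'ee_rot': array([-9.25026696e-04,  9.92334223e-01,  1.23579664e-01, -2.08266805e-05]), 'contact_force': array([-0.22426222,  0.41257313, -0.20708204]), 'moment': array([ 0.00376189, -0.00967567, -0.00144042]), 'width': 0.08552463092379366}
scene {'camera_matrix': array([[459.70608756,   0.        , 278.34703165],
       [  0.        , 459.70608756, 212.02309408],
       [  0.        ,   0.        ,   1.        ]]), 'cam_to_world': array([[-0.31157691, -0.77688167,  0.54715144,  1.0982551 ],
       [ 0.95018176, -0.24949978,  0.18682742,  0.1025071 ],
       [-0.00862863,  0.57810443,  0.81591716,  0.95688997],
       [ 0.        ,  0.        ,  0.        ,  1.   
[... 277 characters left out ...]
981884, -0.01407525,  0.01281317, -0.0891872 ],
       [ 0.01091798,  0.1273238 ,  0.99180111,  1.60060611],
       [ 0.        ,  0.        ,  0.        ,  1.        ]])}
{'camera_matrix': array([[349.81393753,   0.        , 278.43754652],
       [  0.        , 349.81393753, 209.98266339],
       [  0.        ,   0.        ,   1.        ]]), 'T_tool_cam': array([[ 3.16085829e-04,  9.57184360e-01,  2.89478844e-01,
         7.33863140e-02],
       [ 9.99999834e-01, -1.62937399e-04, -5.53148010e-04,
         2.97222466e-04],
       [-4.82297694e-04,  2.89478971e-01, -9.57184252e-01,
        -1.41959183e-01],
       [ 0.00000000e+00,  0.00000000e+00,  0.00000000e+00,
         1.00000000e+00]])}
```

View pics/scene0.png

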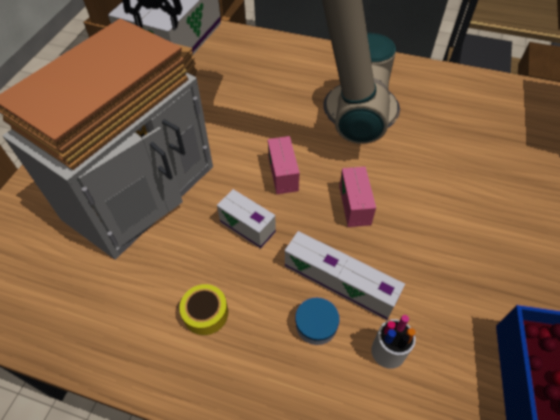

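View pics/top0.png

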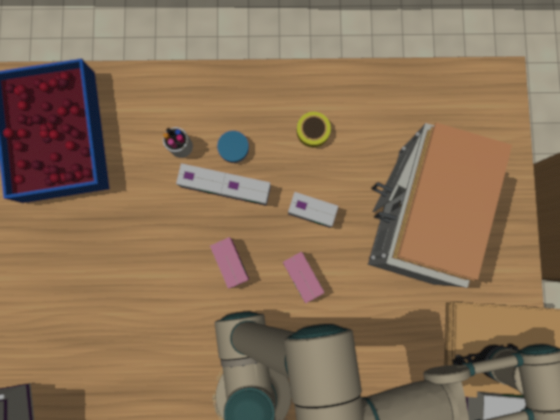

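The stray is the white carton at scene (247,217) / top (313,209). The fixed row is at top (223,184), and two pink look-alikes are at top (229,262) and (304,277). The locker is on the right with its active leaf ajar. Next I'll measure.

```bash
python3 - <<'E'
from h import *
for n in ('top','scene'):
    z=np.load(f'pics/{n}0.npz');im,d=z['im'],z['d'];P=pts(n,d)
    print(n,'bench z',np.median(P[d>0][:,2]))
    hsv=cv2.cvtColor(im,cv2.COLOR_RGB2HSV)
    Z=P[...,2]
    m=((Z>.066)&(Z<.084)&(d>0)&(P[...,0]>0.25)).astype(np.uint8)
    m=cv2.morphologyEx(m,cv2.MORPH_OPEN,np.ones((3,3)))
    k,l,s,c=cv2.connectedComponentsWithStats(m)
    for i in range(1,k):
        if s[i,4]<150: continue
        q=P[l==i]; h=np.median(hsv[l==i],0)
        r=cv2.minAreaRect((q[:,:2]*1000).astype(np.float32))
        print(c[i].round(),s[i,4],'hsv',h,'rect',np.round(r[0],1),np.round(r[1],1),round(r[2],1),'z',np.median(q[:,2]).round(4))
    # tape, tin, pot
    for nm,lo,hi in(('tape',.04,.055),('tin',.036,.052)):
        pass
    # locker top
    m=(Z>.375)&(Z<.395)&(P[...,1]<-.2)&(P[...,0]>.2); q=P[m]
    hue=hsv[m][:,0]; q=q[(hue<20)]
    r=cv2.minAreaRect((q[:,:2]*1000).astype(np.float32)); print('cartons',r, cv2.boxPoints(r))
    m=(Z>.29)&(Z<.305)&(P[...,1]<-.1)&(P[...,0]>.2)&(hsv[...,1]<60); print('lockertop n',m.sum())
E
python3 - <<'E'
import cv2
a=cv2.imread('pics/top0.png')[110:300,350:530];cv2.imwrite('pics/c1.png',cv2.resize(a,None,fx=3,fy=3,interpolation=2))
a=cv2.imread('pics/scene0.png')[60:260,20:280];cv2.imwrite('pics/c2.png',cv2.resize(a,None,fx=3,fy=3,interpolation=2))
E
```

```text
top bench z 0.0012831064965583838
[ 43. 129.] 6051 hsv [174. 169.  81.] rect [763.2 588.1] [349.7 238.8] 8.6 z 0.0748
[223. 183.] 1891 hsv [ 45.   3. 166.] rect [597.6  79.3] [261.1  61.3] 77.0 z 0.075
[ 74. 181.] 181 hsv [174. 163.  74.] rect [607.7 501.5] [ 15.5 106.3] 8.6 z 0.0753
[313. 208.] 949 hsv [ 45.   3. 166.] rect [ 520.2 -175.4] [129.8  61.5] 71.1 z 0.0753
[228. 262.] 994 hsv [169.  84. 167.] rect [372.5  63.4] [129.6  61. ] 23.3 z 0.0752
[302. 276.] 982 hsv [169.  85. 167.] rect [ 328.7 -144.2] [129.6  60.3] 28.4 z 0.0753
cartons ((501.96734619140625, -484.724365234375), (185.0055389404297, 325.08966064453125), 72.2563705444336) [[ 318.9638  -523.28986]
 [ 628.5889  -622.36365]
 [ 684.9709  -446.15887]
 [ 375.34576 -347.08508]]
lockertop n 1189
scene bench z -0.0015567665343285686
[283. 157.] 914 hsv [169. 122. 188.] rect [ 332.2 -144.7] [135.6  60.5] 28.1 z 0.0725
[189. 166.] 157 hsv [10.  8. 73.] rect [ 437.2 -358.4] [  6.6 104.7] 72.4 z 0.0753
[358. 189.] 1073 hsv [169. 122. 188.] rect [376.  63.] [134.   60.8] 23.5 z 0.073
[246. 211.] 1217 hsv [132.   8. 188.] rect [ 524.1 -176. ] [133.2  62.7] 71.6 z 0.0726
[134. 222.] 207 hsv [15.  7. 72.] rect [ 634.3 -409.7] [  6.8 111. ] 62.8 z 0.0755
[345. 269.] 3094 hsv [130.   8. 188.] rect [601.   78.5] [261.   63.4] 77.1 z 0.0729
[544. 377.] 1641 hsv [175. 221.  58.] rect [709.9 488.4] [165.8  62.4] 0.3 z 0.0736
[515. 357.] 172 hsv [111. 234.  35.] rect [690.7 438.5] [88.8  3.7] 8.8 z 0.075
[521. 401.] 157 hsv [111. 233.  33.] rect [769.4 450.3] [67.3  3.1] 9.5 z 0.0744
cartons ((504.95794677734375, -483.849609375), (187.16473388671875, 324.820556640625), 72.0439224243164) [[ 321.60785 -522.80475]
 [ 630.6075  -622.943  ]
 [ 688.30804 -444.89447]
 [ 379.3084  -344.75623]]
lockertop n 2109
```

View pics/c1.png

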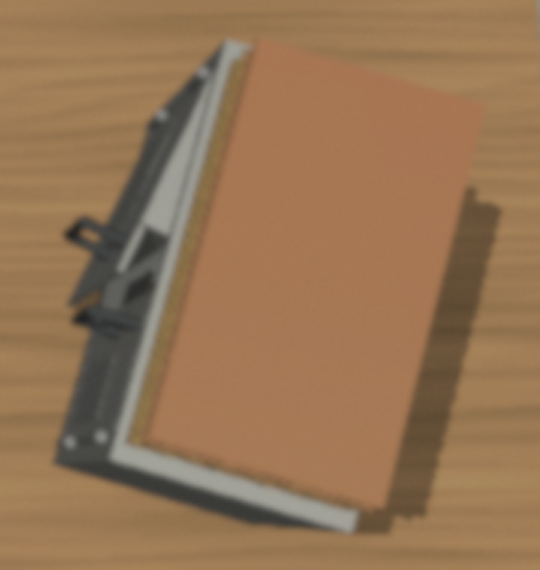

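View pics/c2.png

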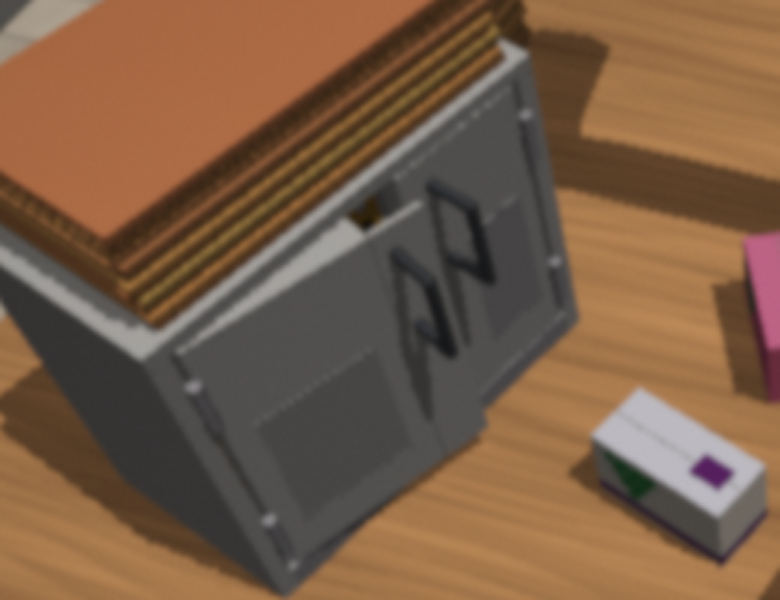

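Run:
```python
from h import *
ny=np.array([.952,-.305]);
for n in ('top','scene'):
    z=np.load(f'pics/{n}0.npz');im,d=z['im'],z['d'];P=pts(n,d)
    zoff=np.median(P[d>0][:,2]); 
    hsv=cv2.cvtColor(im,cv2.COLOR_RGB2HSV)
    Z=P[...,2]-zoff
    q=P[(Z>.292)&(Z<.306)&(P[...,1]<-.1)&(P[...,0]>.2)&(hsv[...,1]<70)&(d>0)]
    a=None
    # locker top: rect + cartons top rect for angle
    r=cv2.minAreaRect((q[:,:2]*1000).astype(np.float32));print(n,'top rect',np.round(cv2.boxPoints(r)),r[1:],len(q),np.median(q[:,2]))
    # passive leaf face: z .05-.27, front region
    s=P[...,0]*ny[0]+P[...,1]*ny[1]; f=P[...,0]*.305+P[...,1]*.952
    m=(Z>.04)&(Z<.28)&(f>-.28)&(f<-.1)&(P[...,0]>.25)&(P[...,0]<.75)&(d>0)
    for lo in np.arange(.38,.82,.03):
        k=m&(s>lo)&(s<lo+.03)
        if k.sum()>20: print(round(lo,2),k.sum(),np.percentile(f[k],[10,30,50,70,90]).round(4))
```

```text
top top rect [[ 300. -526.]
 [ 644. -636.]
 [ 705. -444.]
 [ 361. -334.]] ((201.1980743408203, 361.2833251953125), 72.37731170654297) 1192 0.30019546123020213
0.44 307 [-0.2697 -0.2406 -0.216  -0.2093 -0.2045]
0.47 158 [-0.2098 -0.2093 -0.209  -0.2087 -0.2082]
0.5 161 [-0.2097 -0.2092 -0.2088 -0.2084 -0.208 ]
0.53 200 [-0.2096 -0.2092 -0.2089 -0.2083 -0.1812]
0.56 190 [-0.2095 -0.209  -0.2065 -0.1896 -0.1736]
0.59 158 [-0.2277 -0.1809 -0.1795 -0.1784 -0.1769]
0.62 355 [-0.2152 -0.2015 -0.182  -0.1688 -0.1461]
0.65 99 [-0.1908 -0.1896 -0.1884 -0.1875 -0.1865]
0.68 105 [-0.1955 -0.1939 -0.1931 -0.1921 -0.1911]
0.71 111 [-0.2005 -0.1994 -0.1983 -0.1972 -0.196 ]
0.74 99 [-0.2057 -0.2044 -0.2033 -0.202  -0.2014]
0.77 152 [-0.2095 -0.2086 -0.2075 -0.2058 -0.2014]
scene top rect [[ 302. -521.]
 [ 647. -637.]
 [ 712. -444.]
 [ 366. -328.]] ((203.7105712890625, 364.2139587402344), 71.4822769165039) 2100 0.29734332787571555
0.44 442 [-0.2137 -0.2096 -0.2087 -0.2078 -0.2056]
0.47 718 [-0.2099 -0.2087 -0.208  -0.2072 -0.205 ]
0.5 737 [-0.2095 -0.2087 -0.208  -0.2073 -0.2064]
0.53 566 [-0.2096 -0.2088 -0.2083 -0.2077 -0.2067]
0.56 737 [-0.2095 -0.2085 -0.2076 -0.1985 -0.1652]
0.59 585 [-0.2259 -0.1802 -0.1781 -0.1769 -0.1754]
0.62 1126 [-0.1843 -0.1826 -0.1811 -0.1792 -0.1402]
0.65 959 [-0.1889 -0.1876 -0.1866 -0.1855 -0.1841]
0.68 1005 [-0.1941 -0.1925 -0.1914 -0.1903 -0.1889]
0.71 1040 [-0.1989 -0.1976 -0.1965 -0.1954 -0.194 ]
0.74 1093 [-0.2045 -0.203  -0.2017 -0.2005 -0.199 ]
0.77 1092 [-0.2101 -0.2077 -0.2065 -0.2052 -0.2012]
0.8 1170 [-0.2691 -0.2483 -0.2273 -0.2098 -0.2073]
```

```bash
cat >> h.py <<'E'
from scipy.spatial.transform import Rotation as R, Slerp
F0=np.array([.5345,-.3903]);SY=np.array([.952,-.305]);OUT=np.array([.305,.952])
def W(sy,o,z): return np.r_[F0+sy*SY+o*OUT,z]
def L(p): p=np.asarray(p);v=p[:2]-F0;return np.r_[v@SY,v@OUT,p[2]]
def pose():
    s=get_state();q=s['ee_rot'];return np.array(s['position']),R.from_quat([q[1],q[2],q[3],q[0]])
def rot(yaw,tilt=0):
    # tool x yaw (deg), z down; tilt (deg): z leans toward -x horizontally (lean out if x is outward)
    c,s=np.cos(np.radians(yaw)),np.sin(np.radians(yaw));t=np.radians(tilt)
    xh=np.array([c,s,0]);dn=np.array([0,0,-1.])
    z=np.cos(t)*dn-np.sin(t)*xh; x=np.cos(t)*xh+np.sin(t)*dn
    return R.from_matrix(np.stack([x,np.cross(z,x),z],1))
def plan(wps,hand,vmax=.05,wmax=9.5):
    """wps list of (pos,R,[vmax]) from current pose"""
    p,r=pose();rows=[]
    for w in wps:
        P1,R1=np.array(w[0],float),w[1];v=w[2] if len(w)>2 else vmax
        n=int(max(1,np.ceil(np.linalg.norm(P1-p)/v),np.ceil(np.degrees((r.inv()*R1).magnitude())/wmax)))
        rv=(r.inv()*R1).as_rotvec();
        rr=r;
        for i in range(n):
            rn=r*R.from_rotvec(rv*(i+1)/n)
            d=rr.inv().apply((P1-p)/n);t=np.degrees((rr.inv()*rn).as_rotvec())
            rows.append(' '.join('%g'%x for x in [*np.round(t,1),*np.round(d,4),hand]));rr=rn
        p,r=P1,R1
    print(len(rows));
    for i in range(0,len(rows),12): print('; '.join(rows[i:i+12]))
E
python3 - <<'E'
from h import *
plan([([.26,-.27,.231],rot(40)),([.522,-.1757,.16],rot(71.3))],100)
E
```

```text
13
-0 -0 -3.7 0.0265 -0.0356 -0 100; -0 -0 -3.7 0.0288 -0.0338 -0 100; -0 -0 -3.7 0.0309 -0.0319 -0 100; -0 -0 -3.7 0.0329 -0.0298 -0 100; -0 -0 -3.7 0.0347 -0.0276 -0 100; -0 -0 -3.7 0.0364 -0.0254 -0 100; -0 -0 -3.7 0.038 -0.023 -0.0001 100; 0 0 -5.2 0.0436 0.016 0.0118 100; 0 0 -5.2 0.0419 0.0199 0.0118 100; 0 0 -5.2 0.0399 0.0237 0.0118 100; 0 0 -5.2 0.0376 0.0272 0.0118 100; 0 0 -5.2 0.035 0.0305 0.0118 100
0 0 -5.2 0.0321 0.0335 0.0118 100
```

Call:
drive_tool(motion="0 0 -3.7 0.0265 -0.0355 0 100; 0 0 -3.7 0.029 -0.034 0 100; 0 0 -3.7 0.031 -0.032 0 100; 0 0 -3.7 0.033 -0.03 0 100; 0 0 -3.7 0.035 -0.0275 0 100; 0 0 -3.7 0.0365 -0.0255 0 100; 0 0 -3.7 0.038 -0.023 0 100; 0 0 -5.2 0.0435 0.016 0.005 100; 0 0 -5.2 0.042 0.02 0.006 100; 0 0 -5.2 0.04 0.0235 0.006 100; 0 0 -5.2 0.0375 0.027 0.006 100; 0 0 -5.2 0.035 0.0305 0.006 100")

```text
clock: 1.6
position: [0.4808, -0.173, 0.1982]
ee_rot: [-0.002, 0.832, 0.555, 0.001]
contact_force: [0.1, -2.0, 0.8]
width: 0.0854
```

Run:
```python
from h import *
print(get_state()['qpos'].round(3),pose()[0])
plan([([.522,-.1757,.13],rot(71.3)),([.522,-.1757,.022],rot(71.3),.03)],100)
```

```text
[-0.484  0.203  1.69   0.004  1.252 -0.092] [ 0.48076896 -0.1730144   0.19821691]
6
-0.1 -0.1 -1.9 0.0065 0.0197 0.0341 100; -0.1 -0.1 -1.9 0.0059 0.0198 0.0341 100; 0 0 0 0 0 0.027 100; 0 0 0 0 0 0.027 100; 0 0 0 0 0 0.027 100; 0 0 0 0 0 0.027 100
```

Call:
drive_tool(motion="0 0 -1.9 0.0065 0.02 0.034 100; 0 0 -1.9 0.006 0.02 0.034 100; 0 0 0 0 0 0 100")

```text
clock: 1.98
position: [0.5266, -0.1735, 0.1271]
ee_rot: [-0.003, 0.811, 0.586, 0.001]
contact_force: [-0.5, 0.3, 0.1]
width: 0.0854
```

Run:
```python
from h import *
p,r=pose();print(p,r.as_matrix()[:,0])
m=camera_model('wrist')['T_tool_cam'];T=np.eye(4);T[:3,:3]=r.as_matrix();T[:3,3]=p;T=T@m
im,d=save('wrist','w1')
P=pts('wrist',d,T);hsv=cv2.cvtColor(im,cv2.COLOR_RGB2HSV)
k=((P[...,2]>.06)&(P[...,2]<.085)&(d>0)&(hsv[...,1]<60)).astype(np.uint8)
n,l,s,c=cv2.connectedComponentsWithStats(k)
for i in range(1,n):
    if s[i,4]>500:
        r=cv2.minAreaRect((P[l==i][:,:2]*1000).astype(np.float32));print(c[i],s[i],r,P[l==i][:,2].mean())
plan([([.522,-.1757,.13],rot(71.3)),([.522,-.1757,.022],rot(71.3),.03)],100)
```

```text
[ 0.52657682 -0.1735329   0.12706593] [0.31394633 0.9494294  0.00463957]
[272.88740843 231.87132392] [  219   127   110   207 18838] ((521.6568603515625, -176.69985961914062), (130.80043029785156, 60.41583251953125), 71.01344299316406) 0.07422051853813945
5
-0.1 -0.2 0.4 -0.0032 -0.0038 -0.0015 100; 0 0 0 0 0 0.027 100; 0 0 0 0 0 0.027 100; 0 0 0 0 0 0.027 100; 0 0 0 0 0 0.027 100
```

View pics/w1.png

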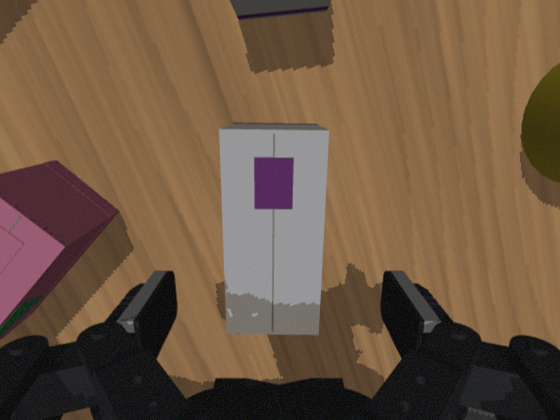

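The wrist view shows the white carton with its purple label at (273,232), square between the open fingers. The pink look-alike at (40,230) is clear of them. Descending to grasp.

Call:
drive_tool(motion="0 0 0.4 -0.0035 -0.004 0 100; 0 0 0 0 0 0.027 100; 0 0 0 0 0 0.027 100; 0 0 0 0 0 0.027 100; 0 0 0 0 0 0.022 100; 0 0 0 0 0 0 100; 0 0 0 0 0 0 0; 0 0 0 0 0 0 0; 0 0 0 0 0 0 0; 0 0 0 0 0 0 0; 0 0 0 0 0 0 0", newtons=30)

```text
clock: 3.4
position: [0.5208, -0.1805, 0.0364]
ee_rot: [0.006, 0.815, 0.58, 0.005]
contact_force: [0.3, 0.0, -3.7]
width: 0.0596
```

Run:
```python
from h import *
p,r=pose();x=r.as_matrix()[:,0];print(p,np.degrees(np.arctan2(x[1],x[0])))
m=camera_model('wrist')['T_tool_cam'];T=np.eye(4);T[:3,:3]=r.as_matrix();T[:3,3]=p;T=T@m
im,d=save('wrist','w2')
P=pts('wrist',d,T);hsv=cv2.cvtColor(im,cv2.COLOR_RGB2HSV)
k=((P[...,2]>.06)&(P[...,2]<.085)&(d>0)&(hsv[...,1]<60)).astype(np.uint8)
n,l,s,c=cv2.connectedComponentsWithStats(k)
for i in range(1,n):
    if s[i,4]>500:
        rr=cv2.minAreaRect((P[l==i][:,:2]*1000).astype(np.float32));print(c[i],s[i],rr,P[l==i][:,2].mean())
```

```text
[ 0.5207638  -0.18052525  0.036425  ] 70.85592745784015
[278.19628249 249.6170469 ] [  146   118   262   271 44008] ((527.3553466796875, -160.05075073242188), (95.60369110107422, 86.52144622802734), 70.44190216064453) 0.07493661862515465
```

View pics/w2.png

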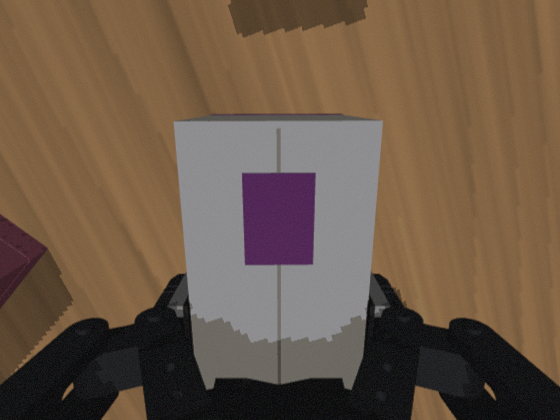

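Call:
drive_tool(motion="0 0 -1.2 0.012 0.0024 0 0; 0 0 -1.2 0.012 0.0027 0 0; 0 0 -1.2 0.012 0.003 0 0; 0 0 -1.2 0.012 0.0033 0 0; 0 0 -1.2 0.012 0.0036 0 0; 0 0 0 0 0 0 0")

```text
clock: 4.2
position: [0.555, -0.1221, 0.0361]
ee_rot: [0.006, 0.781, 0.625, 0.005]
contact_force: [-0.4, 0.2, -4.7]
width: 0.0597
```

```bash
python3 - <<'E'
from h import *
p,r=pose();M=r.as_matrix();x=M[:,0];print(p,np.degrees(np.arctan2(x[1],x[0])),M[:,2])
print(M.T@(np.array([.5516,-.1277,p[2]])-p))
save('top','t2')
E
python3 - <<'E'
import cv2
a=cv2.imread('pics/t2.png')[130:270,150:400];cv2.imwrite('pics/c3.png',cv2.resize(a,None,fx=3,fy=3,interpolation=2))
E
```

```text
[ 0.55500163 -0.12214081  0.03611148] 77.35769817545749 [ 0.01481871 -0.00395523 -0.99988237]
[-6.16890322e-03 -2.10226190e-03 -2.84198328e-05]
```

View pics/c3.png

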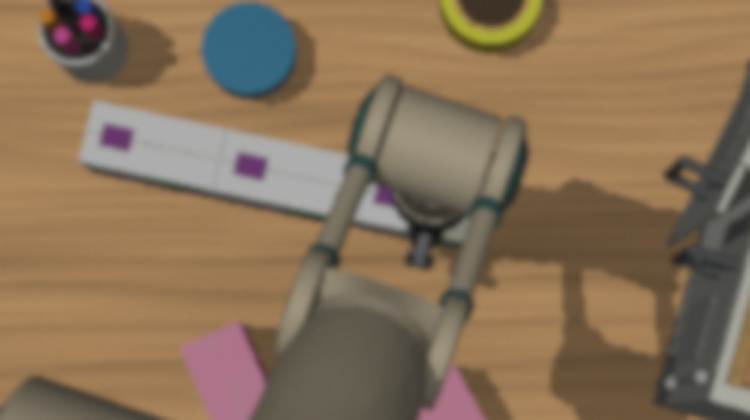

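Call:
drive_tool(motion="0 0 0.4 0 -0.0027 0 0; 0 0 0 0.003 0 0 0; 0 0 0 0.003 0 0 0")

```text
clock: 4.62
position: [0.5525, -0.1167, 0.0359]
ee_rot: [0.006, 0.784, 0.621, 0.004]
contact_force: [0.3, 1.0, -4.1]
width: 0.0596
```

Call:
drive_tool(motion="0 0 0 0.002 0 0 0; 0 0 0 0.002 0 0 0")

```text
clock: 4.88
position: [0.5528, -0.1156, 0.0362]
ee_rot: [0.008, 0.783, 0.622, 0.002]
contact_force: [-3.6, -9.7, -3.2]
width: 0.0596
```

Run:
```python
from h import *
save('wrist','w3')
```

```text
(no output)
```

View pics/w3.png

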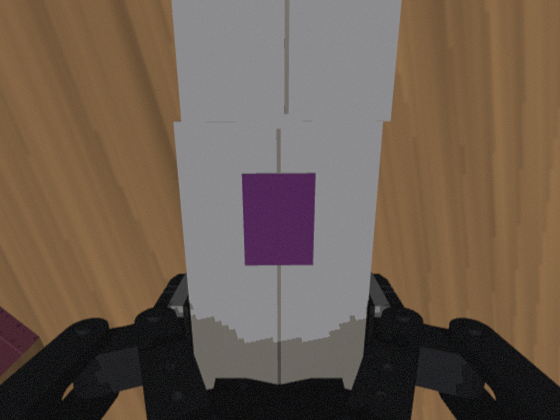

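The wrist view shows the faces butted at row 121, but the stray's edges (175–382) sit about 7.5 px (2.2 mm) left of the row's (181–391). I'll back off, shift over, and push again.

Call:
drive_tool(motion="0 0 0 -0.003 0 0 0; 0 0 0 0 0.0022 0 0; 0 0 0 0 0 0 0")

```text
clock: 5.3
position: [0.5547, -0.1189, 0.0363]
ee_rot: [0.008, 0.783, 0.622, 0.002]
contact_force: [0.1, -0.3, -4.2]
width: 0.06
```

Run:
```python
from h import *
save('wrist','w4')
im=cv2.imread('pics/w4.png')
hsv=cv2.cvtColor(im,cv2.COLOR_BGR2HSV)
for v in (40,60,80,100,130,150,170,200):
    r=np.where((hsv[v,:,1]<50)&(hsv[v,:,2]>90))[0];print(v,r.min(),r.max(),(r.min()+r.max())/2)
cv2.imwrite('pics/c4.png',cv2.resize(im[80:180,140:420],None,fx=2.7,fy=2.7))
print(pose()[0])
```

```text
40 165 387 276.0
60 167 385 276.0
80 169 384 276.5
100 170 382 276.0
130 174 381 277.5
150 176 380 278.0
170 178 378 278.0
200 180 376 278.0
[ 0.55445781 -0.11884672  0.03628557]
```

View pics/c4.png

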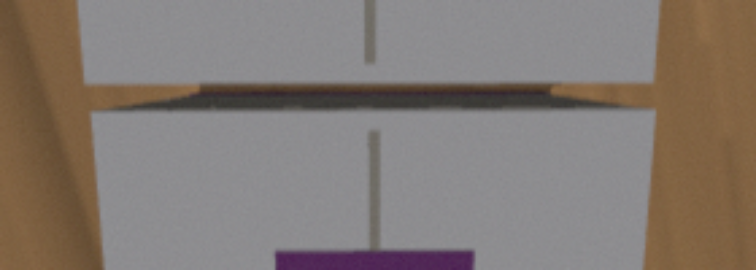

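Call:
drive_tool(motion="0 0 0 0.002 -0.0006 0 0; 0 0 0 0.003 0 0 0; 0 0 0 0.003 0 0 0; 0 0 0 0.001 0 0 0")

```text
clock: 5.85
position: [0.5546, -0.1166, 0.0369]
ee_rot: [0.012, 0.782, 0.623, -0.003]
contact_force: [-0.8, -1.2, -2.2]
width: 0.06
```

Run:
```python
from h import *
save('wrist','w5')
im=cv2.imread('pics/w5.png')
hsv=cv2.cvtColor(im,cv2.COLOR_BGR2HSV)
for v in (20,40,60,80,100,110,115,118,121,124,130,150,170,200):
    r=np.where((hsv[v,:,1]<50)&(hsv[v,:,2]>90))[0];print(v,r.min(),r.max(),(r.min()+r.max())/2)
cv2.imwrite('pics/c5.png',cv2.resize(im[80:180,140:420],None,fx=2.7,fy=2.7))
print(pose()[0])
```

```text
20 166 393 279.5
40 168 391 279.5
60 170 389 279.5
80 172 388 280.0
100 173 386 279.5
110 174 385 279.5
115 175 384 279.5
118 175 384 279.5
121 174 382 278.0
124 174 382 278.0
130 174 381 277.5
150 176 380 278.0
170 178 378 278.0
200 180 376 278.0
[ 0.554625   -0.11656002  0.03693953]
```

View pics/c5.png

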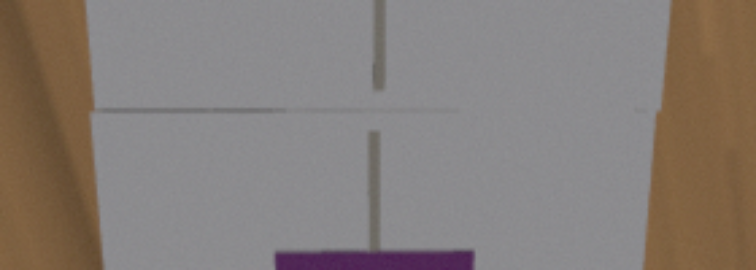

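Call:
drive_tool(motion="0 0 0 0.0025 0.0003 0 0; 0 0 0 0.002 0 0 0; 0 0 0 0 0 0 0; 0 0 0 0 0 0 100; 0 0 0 0 0 0 100; 0 0 0 0 0 0 100")

```text
clock: 6.65
position: [0.5565, -0.116, 0.0389]
ee_rot: [0.015, 0.781, 0.624, -0.005]
contact_force: [-0.4, -0.3, -1.3]
width: 0.085
```

Run:
```python
from h import *
print(pose()[0], get_state()['qpos'].round(3))
im,d=save('wrist','w6')
im=cv2.imread('pics/w6.png')
hsv=cv2.cvtColor(im,cv2.COLOR_BGR2HSV)
for v in range(60,200,10):
    r=np.where((hsv[v,:,1]<50)&(hsv[v,:,2]>90))[0];print(v,r.min(),r.max(),(r.min()+r.max())/2)
cv2.imwrite('pics/c6.png',cv2.resize(im[80:180,140:420],None,fx=2.7,fy=2.7))
```

```text
[ 0.55645378 -0.11600867  0.03890993] [-0.312  0.43   1.802 -0.032  0.89  -0.071]
60 166 383 274.5
70 167 382 274.5
80 168 381 274.5
90 169 380 274.5
100 170 379 274.5
110 171 379 275.0
120 172 378 275.0
130 369 370 369.5
140 172 375 273.5
150 173 374 273.5
160 174 373 273.5
170 175 372 273.5
180 176 371 273.5
190 177 371 274.0
```

View pics/c6.png

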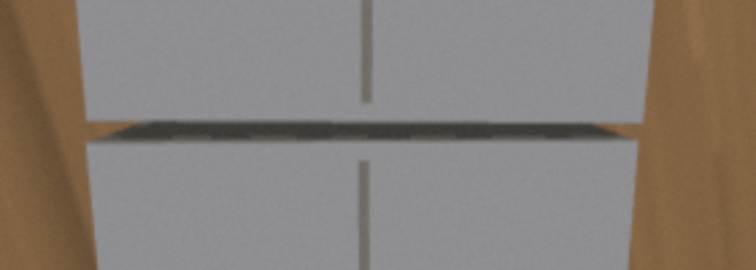

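Releasing left a gap of about 1.5 mm, because the pinch had leaned the tool. I'll go behind the carton with shut fingers and push it flush, low down.

Run:
```python
from h import *
p,_=pose()
plan([(p+[0,0,.07],rot(77)),([.5355,-.200,.11],rot(77)),([.5355,-.200,.024],rot(77),.03)],0)
```

```text
7
0.5 0.8 0.1 -0.0009 0.0006 -0.035 0; 0.5 0.8 0.1 -0.0005 0.0003 -0.035 0; 0 0 -0 -0.0433 -0.0008 -0.0005 0; 0 0 0 -0.0433 -0.0008 -0.0005 0; 0 0 -0 0 0 0.0287 0; 0 0 0 0 0 0.0287 0; 0 0 0 0 0 0.0287 0
```

Call:
drive_tool(motion="0 0 0 0 0 -0.02 100; 0.5 0.8 0 -0.001 0 -0.035 100; 0.5 0.8 0 0 0 -0.03 100; 0 0 0 -0.043 -0.001 0 0; 0 0 0 -0.043 -0.001 0 0; 0 0 0 0 0 0 0; 0 0 0 0 0 0 0; 0 0 0 0 0 0 0")

```text
clock: 7.7
position: [0.5356, -0.1977, 0.127]
ee_rot: [-0.0, 0.78, 0.626, 0.002]
contact_force: [0.4, 0.7, -0.5]
width: 0.0001
```

Run:
```python
from h import *
print(pose()[0], pose()[1].as_matrix()[:,0],get_state()['width'])
plan([([.5355,-.200,.11],rot(77)),([.5355,-.200,.024],rot(77),.03)],0)
p,r=pose()
m=camera_model('wrist')['T_tool_cam'];T=np.eye(4);T[:3,:3]=r.as_matrix();T[:3,3]=p;T=T@m
im,d=save('wrist','w7');P=pts('wrist',d,T);hsv=cv2.cvtColor(im,cv2.COLOR_RGB2HSV)
k=((P[...,2]>.068)&(P[...,2]<.082)&(d>0)&(hsv[...,1]<50)).astype(np.uint8)
n,l,s,c=cv2.connectedComponentsWithStats(k)
for i in range(1,n):
    if s[i,4]>500:
        rr=cv2.minAreaRect((P[l==i][:,:2]*1000).astype(np.float32));print(c[i],s[i],rr,P[l==i][:,2].mean())
```

```text
[ 0.53555583 -0.19767501  0.12699604] [0.21659401 0.97625302 0.0041324 ] 0.00013003954199773942
4
0.1 -0.2 0.5 -0.0024 0.0004 0.017 0; 0 0 -0 0 0 0.0287 0; 0 0 0 0 0 0.0287 0; 0 0 0 0 0 0.0287 0
[279.95354312 103.20148931] [  220     0   121   200 20815] ((551.8125610351562, -127.54920196533203), (102.37753295898438, 60.41621398925781), 77.30521392822266) 0.07429882206966568
```

View pics/w7.png

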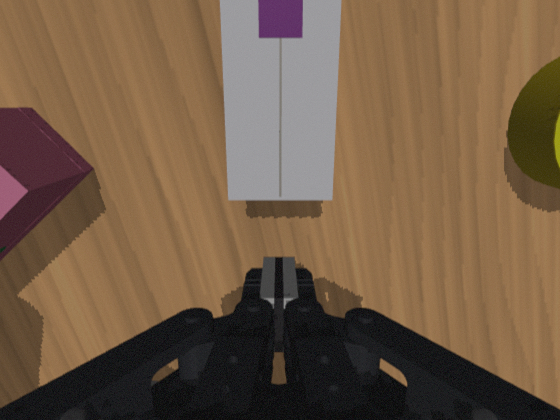

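Call:
drive_tool(motion="0 0 0.3 -0.002 0 0.017 0; 0 0 0 0 0 0.03 0; 0 0 0 0 0 0.03 0; 0 0 0 0 0 0.03 0; 0 0 0 0.005 0 0 0; 0 0 0 0.004 0 0 0")

```text
clock: 8.5
position: [0.5399, -0.1886, 0.019]
ee_rot: [0.003, 0.779, 0.628, 0.001]
contact_force: [-7.0, -19.3, 1.5]
width: -0.0
```

Call:
drive_tool(motion="0 0 0 0.003 0 0 0; 0 0 0 0.003 0 0 0")

```text
clock: 8.75
position: [0.541, -0.1897, 0.0217]
ee_rot: [0.008, 0.776, 0.63, -0.004]
contact_force: [-4.2, -11.8, -2.8]
width: -0.0003
```

Call:
drive_tool(motion="0 0 0 -0.015 0 0 0; 0 0 0 -0.02 0 0 0; 0 0 0 0 0 -0.06 0; 0 0 0 0 0 -0.06 0; 0 0 0 0 0 -0.05 0; 0 0 0 0.03 0 0 0")

```text
clock: 9.5
position: [0.5413, -0.1979, 0.2027]
ee_rot: [0.013, 0.778, 0.629, -0.0]
contact_force: [0.0, 0.4, -0.6]
width: -0.0001
```

Run:
```python
from h import *
p,r=pose();print(p,r.as_matrix()[:,0])
im,d=save('wrist','w8');
im,d=save('top','t3'); P=pts('top',d);hsv=cv2.cvtColor(im,cv2.COLOR_RGB2HSV)
im=im[:,:,::-1]
cv2.imwrite('pics/c7.png',cv2.resize(im[130:250,160:360],None,fx=4,fy=4,interpolation=2))
k=((P[...,2]>.066)&(P[...,2]<.084)&(d>0)&(hsv[...,1]<50)&(P[...,0]>.4)).astype(np.uint8)
n,l,s,c=cv2.connectedComponentsWithStats(k)
for i in range(1,n):
    if s[i,4]>150:
        rr=cv2.minAreaRect((P[l==i][:,:2]*1000).astype(np.float32));print(c[i],s[i],rr)
```

```text
[ 0.54126791 -0.19785324  0.20272056] [ 0.20981433  0.97760202 -0.01649983]
[232.0824356  184.68618267] [ 177  164  115   42 2135] ((589.9552001953125, 48.77301025390625), (323.86322021484375, 62.13306427001953), 76.91704559326172)
[303.41290323 200.97096774] [293 189  20  23 310] ((545.6526489257812, -150.79464721679688), (51.108402252197266, 60.64539337158203), 77.39994049072266)
```

View pics/c7.png

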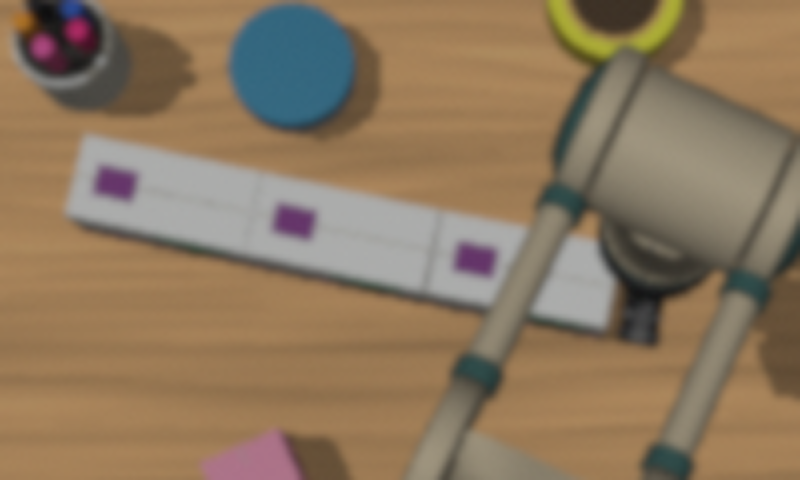

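View pics/w8.png

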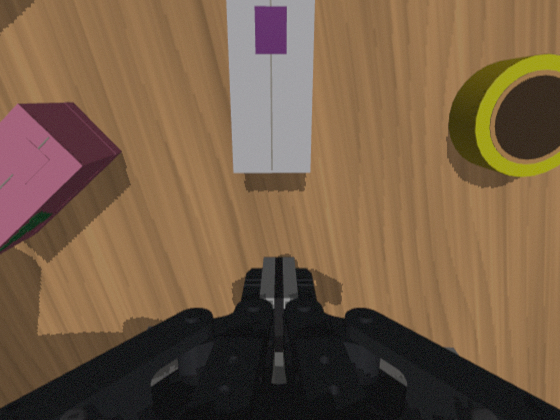

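Run:
```python
from h import *
plan([([.554,-.12,.12],rot(77))],0)
```

```text
3
0.2 0.2 0.4 0.0253 -0.0005 0.0261 0; 0.2 0.2 0.4 0.0252 -0.0006 0.0262 0; 0.2 0.2 0.4 0.0251 -0.0006 0.0263 0
```

Call:
drive_tool(motion="0.3 0.9 0.4 0.025 -0.0005 0.026 0; 0.2 0 0.4 0.025 -0.0005 0.026 0; 0.2 0 0.4 0.025 -0.0005 0.022 0; 0 0 0 0 0 0 0")

```text
clock: 10.1
position: [0.5541, -0.1224, 0.1233]
ee_rot: [-0.001, 0.783, 0.622, 0.001]
contact_force: [-0.2, -0.3, 0.1]
width: 0.0001
```

Run:
```python
from h import *
p,r=pose();print(p,r.as_matrix()[:,0])
im,d=save('wrist','w9');im=im[:,:,::-1]
cv2.imwrite('pics/c8.png',cv2.resize(im[100:260,180:400],None,fx=3.6,fy=3.6,interpolation=2))
```

```text
[ 0.55413936 -0.12241137  0.12325592] [0.22728304 0.97382673 0.0019811 ]
```

View pics/w9.png

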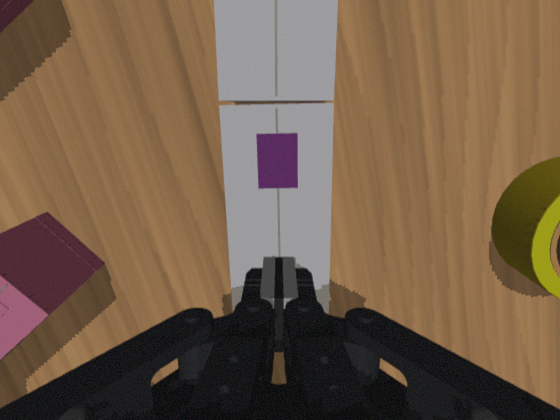

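View pics/c8.png

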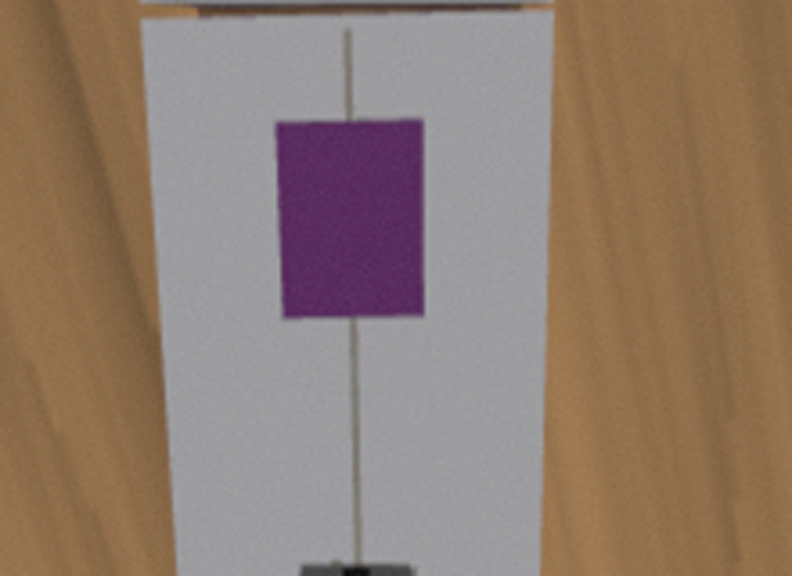

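A gap of 1–2 mm remains after the rebound (row 102, wider on the left). I'll push again from behind, this time gently and with the fingers partly open so the contact is wide and squares the carton.

Run:
```python
from h import *
plan([([.5355,-.203,.125],rot(77)),([.5355,-.203,.02],rot(77),.035)],30)
```

```text
5
0.1 -0 -0.1 -0.0409 -0.0005 -0.0004 30; 0.1 -0 -0.1 -0.0409 -0.0005 -0.0003 30; 0 0 -0 0 0 0.035 30; 0 0 0 0 0 0.035 30; 0 0 0 0 0 0.035 30
```

Call:
drive_tool(motion="0.1 0 -0.1 -0.041 -0.0005 0 30; 0.1 0 -0.1 -0.041 -0.0005 0 30; 0 0 0 0 0 0.035 30; 0 0 0 0 0 0.035 30; 0 0 0 0 0 0.03 30; 0 0 0 0.004 0 0 30; 0 0 0 0.003 0 0 30")

```text
clock: 11.02
position: [0.5421, -0.2135, 0.0307]
ee_rot: [0.01, 0.784, 0.621, 0.002]
contact_force: [0.1, -0.2, 1.1]
width: 0.0258
```

Run:
```python
from h import *
p,r=pose();M=r.as_matrix();print(p,M[:,0],M[:,2],get_state()['contact_force'],M.T@(np.array([.5395,-.186,p[2]])-p))
```

```text
[ 0.5420734  -0.2134695   0.03069621] [ 0.22850604  0.97350434 -0.00861876] [ 0.01526949 -0.01243575 -0.99980608] [ 0.11479355 -0.22032792  1.11282475] [ 0.02615364 -0.00877712 -0.0003809 ]
```

Run:
```python
from h import *
plan([([.5345,-.2035,.025],rot(77.05))],30)
```

```text
1
1 0.5 -0.3 0.008 -0.0097 0.0055 30
```

Call:
drive_tool(motion="1 0.5 -0.3 0.008 -0.0097 0.0045 30; 0 0 0 0.003 0 0 30; 0 0 0 0.003 0 0 30")

```text
clock: 11.4
position: [0.5373, -0.1975, 0.029]
ee_rot: [0.002, 0.782, 0.624, 0.001]
contact_force: [0.4, -0.1, -0.9]
width: 0.0251
```

Run:
```python
from h import *
p,r=pose();M=r.as_matrix();print(p,get_state()['contact_force'],M[:,2])
plan([([.5369,-.192,.025],rot(77.05))],30)
```

```text
[ 0.5372608  -0.19752496  0.02904525] [ 0.36450072 -0.11468118 -0.85283782] [ 0.00435922 -0.00192289 -0.99998865]
1
0.3 0.1 0.1 0.0053 -0.0016 0.004 30
```

Call:
drive_tool(motion="0.2 0.1 0.1 0.006 -0.0016 0.002 30; 0 0 0 0.002 0 0 30")

```text
clock: 11.65
position: [0.5376, -0.189, 0.0274]
ee_rot: [0.001, 0.782, 0.623, 0.0]
contact_force: [-0.6, -1.6, -1.0]
width: 0.0257
```

Call:
drive_tool(motion="0 0 0 0.002 0 0 30")

```text
clock: 11.78
position: [0.5375, -0.1882, 0.0274]
ee_rot: [0.001, 0.781, 0.624, -0.001]
contact_force: [-5.0, -6.9, 1.0]
width: 0.0254
```

Call:
drive_tool(motion="0 0 0 0.0015 0 0 30")

```text
clock: 11.9
position: [0.5374, -0.1882, 0.0275]
ee_rot: [0.002, 0.781, 0.625, -0.002]
contact_force: [-3.2, -5.5, 0.8]
width: 0.0259
```

Run:
```python
from h import *
im,d=save('wrist','w10')
```

```text
(no output)
```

View pics/w10.png

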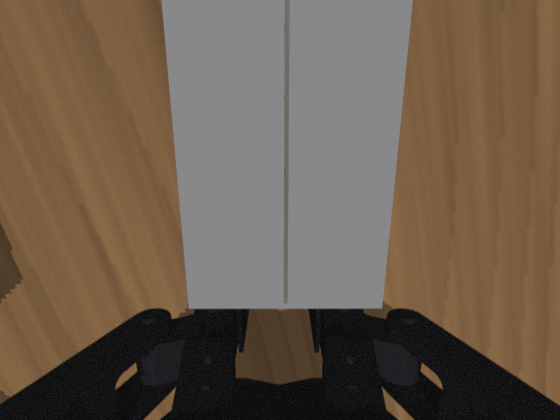

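Run:
```python
from h import *
im,d=save('scene','s3')
im=im[:,:,::-1];cv2.imwrite('pics/c9.png',cv2.resize(im[200:330,230:420],None,fx=4,fy=4,interpolation=2))
im,d=save('top','t4')
im=im[:,:,::-1];cv2.imwrite('pics/c10.png',cv2.resize(im[150:230,170:350],None,fx=4,fy=4,interpolation=2))
```

```text
(no output)
```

View pics/c9.png

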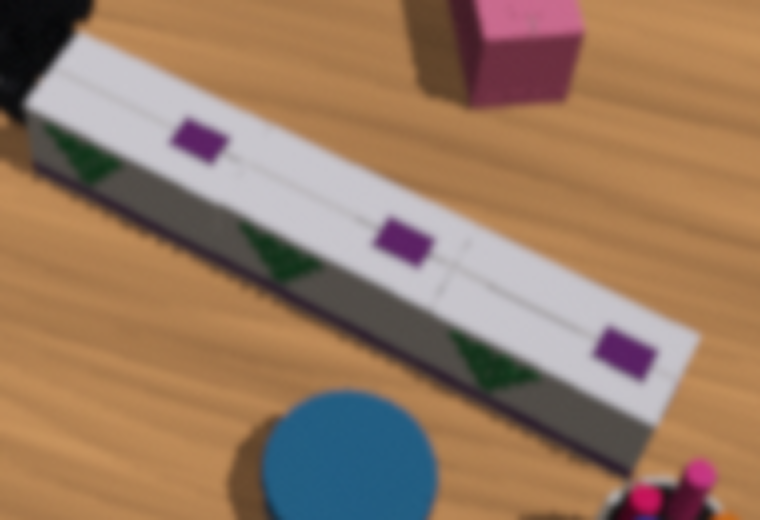

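View pics/c10.png

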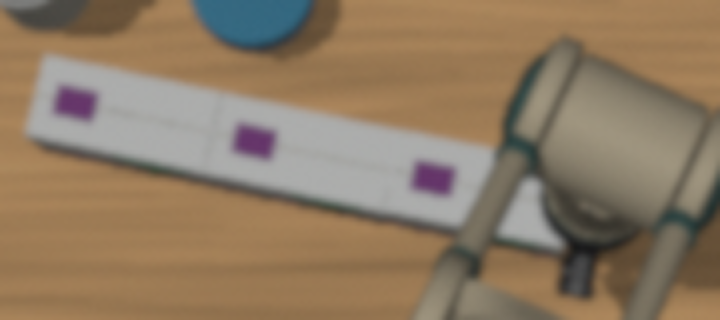

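It's flush while pressed. Backing off very gently.

Call:
drive_tool(motion="0 0 0 0 0 0 30; 0 0 0 -0.001 0 0 30; 0 0 0 -0.001 0 0 30; 0 0 0 -0.002 0 0 30; 0 0 0 -0.006 0 0 30; 0 0 0 -0.02 0 0 30")

```text
clock: 12.8
position: [0.531, -0.217, 0.0274]
ee_rot: [0.001, 0.78, 0.625, -0.001]
contact_force: [-0.5, -0.4, -0.0]
width: 0.0259
```

Run:
```python
from h import *
im,d=save('scene','s4')
im=im[:,:,::-1];cv2.imwrite('pics/c11.png',cv2.resize(im[200:330,230:420],None,fx=4,fy=4,interpolation=2))
print(pose()[0])
```

```text
[ 0.53094848 -0.22023704  0.02754051]
```

View pics/c11.png

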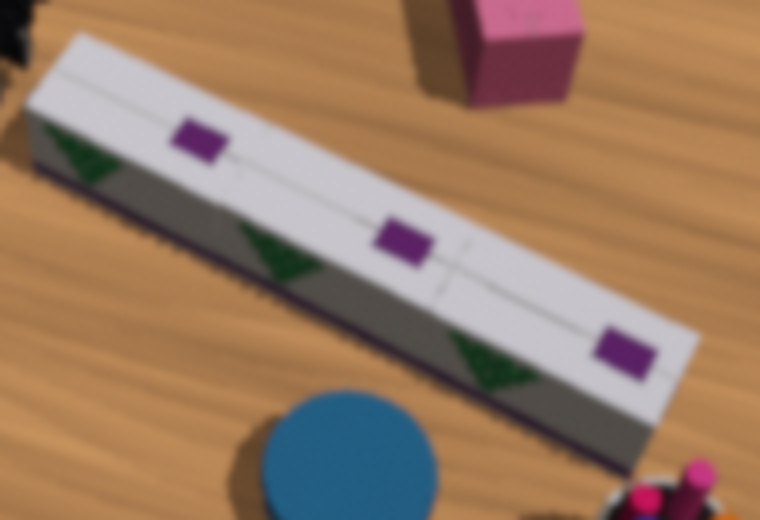

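Run:
```python
from h import *
plan([([.535,-.20,.29],rot(75,12)),(W(.007,.110,.285),rot(72.24,35))],50,.055,9)
```

```text
8
0.1 -2.3 0.5 0.0038 -0 -0.0525 50; 0.1 -2.3 0.5 0.0017 -0.0001 -0.0526 50; 0.1 -2.3 0.5 -0.0005 -0.0002 -0.0527 50; 0.1 -2.3 0.5 -0.0026 -0.0002 -0.0526 50; 0.1 -2.3 0.5 -0.0048 -0.0002 -0.0524 50; 0.4 -7.7 0.8 -0.0239 0.0204 0.0068 50; 0.4 -7.7 0.8 -0.0225 0.0208 0.0098 50; 0.4 -7.7 0.8 -0.0207 0.0211 0.0125 50
```

Call:
drive_tool(motion="0 -2.3 0.5 0.004 0 -0.0525 50; 0 -2.3 0.5 0.002 0 -0.0525 50; 0 -2.3 0.5 0 0 -0.0525 50; 0 -2.3 0.5 -0.003 0 -0.0525 50; 0 -2.3 0.5 -0.005 0 -0.0525 50; 0.4 -7.7 0.8 -0.024 0.02 0.007 50; 0.4 -7.7 0.8 -0.0225 0.021 0.01 50; 0.4 -7.7 0.8 -0.02 0.021 0.0125 50; 0 0 0 0 0 0 50")

```text
clock: 13.98
position: [0.5729, -0.2982, 0.2957]
ee_rot: [0.183, 0.774, 0.553, -0.248]
contact_force: [-1.5, -0.2, -1.0]
width: 0.0426
```

Run:
```python
from h import *
p,r=pose();M=r.as_matrix();print(L(p),M.round(3).tolist(),get_state()['qpos'].round(2))
plan([(W(.007,.110,.285),rot(72.24,35))],50,.055,9)
save('wrist','w11');im,d=save('scene','s5')
P=pts('scene',d);Z=P[...,2];s=(P[...,:2]-F0)@SY;o=(P[...,:2]-F0)@OUT
m=(Z>.18)&(Z<.27)&(s>-.1)&(s<.06)&(o>.03)&(o<.1)&(d>0)
for a in np.arange(-.1,.06,.01):
    k=m&(s>a)&(s<a+.01)
    if k.sum()>3: print(a.round(2),k.sum(),np.percentile(o[k],[10,50,90]).round(3),Z[k].min().round(3),Z[k].max().round(3))
```

```text
[0.00845611 0.09939305 0.29571472] [[0.266, 0.947, -0.181], [0.765, -0.322, -0.558], [-0.587, 0.009, -0.81]] [-0.25  0.39  1.35 -0.63  1.47  0.16]
1
-0.1 0.9 -1.1 0.0148 -0.0017 0.0025 50
-0.07 9 [0.041 0.044 0.045] 0.181 0.2
-0.06 24 [0.033 0.043 0.046] 0.181 0.203
-0.03 34 [0.031 0.033 0.034] 0.181 0.269
-0.02 25 [0.031 0.031 0.032] 0.243 0.269
-0.01 18 [0.03  0.03  0.032] 0.182 0.268
-0.0 87 [0.032 0.045 0.072] 0.182 0.265
0.01 72 [0.063 0.07  0.073] 0.181 0.24
```

View pics/w11.png

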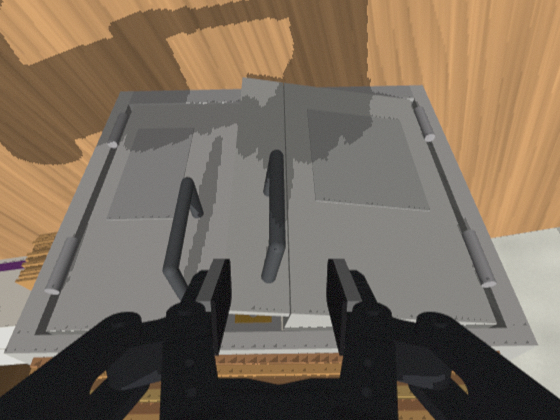

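View pics/s5.png

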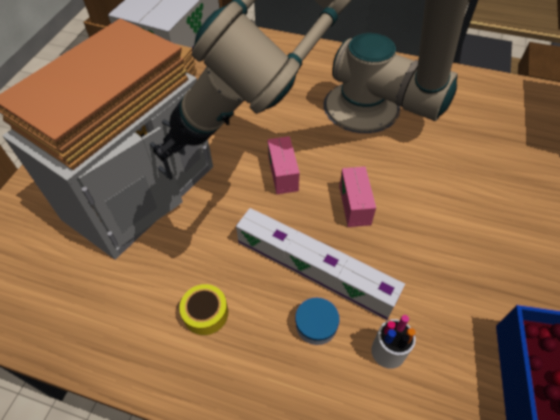

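The bar of the active pull at wrist (275,215) lies between the fingers. Advancing and pinching it.

Call:
drive_tool(motion="0 0.9 -1.1 0.015 -0.001 0.002 50; 0 0 0 0 0 0.031 50; 0 0 0 0 0 0.031 50; 0 0 0 0 0 0.031 50")

```text
clock: 14.58
position: [0.5586, -0.3365, 0.2136]
ee_rot: [0.179, 0.773, 0.561, -0.236]
contact_force: [0.1, 0.4, 0.3]
width: 0.0429
```

Run:
```python
from h import *
p,r=pose();M=r.as_matrix();print(L(p),M[:,2],get_state()['contact_force'])
plan([(W(.009,.056,.209),rot(72.24,35))],50,.055,9)
save('wrist','w12')
```

```text
[0.00650285 0.05857057 0.21362528] [-0.16504472 -0.54122162 -0.82452374] [0.14800937 0.3839116  0.32697253]
1
0.5 -0.5 -0.4 0.0005 0.0024 0.0053 50
```

View pics/w12.png

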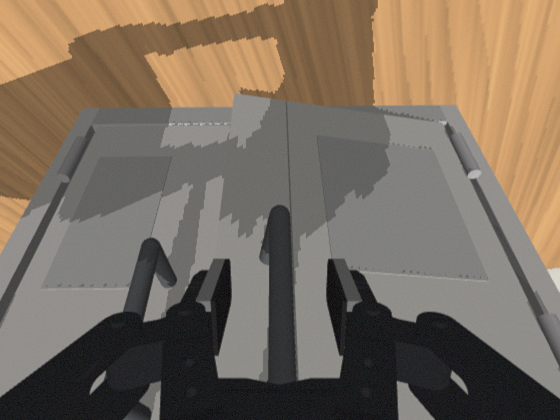

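Call:
drive_tool(motion="0 0 0 0.0005 0.0015 0.003 0; 0 0 0 0 0 0 0; 0 0 0 0 0 0 0; 0 0 0 0 0 0 0", newtons=25)

```text
clock: 15.12
position: [0.5592, -0.3384, 0.2076]
ee_rot: [0.177, 0.773, 0.562, -0.236]
contact_force: [1.2, -3.1, -4.2]
width: 0.0094
```

```bash
cat >> h.py <<'E'
def bar(th): return .160-.162*np.cos(th)+.04*np.sin(th), .162*np.sin(th)+.04*np.cos(th)
def th_of(p,r):
    g=p-.019*r.as_matrix()[:,2];a,o,_=L(g)
    # angle of bar about hinge
    return np.arctan2(o,.160-a)-np.arctan2(.04,.162),np.hypot(o,.160-a)
E
python3 - <<'E'
from h import *
p,r=pose();s=get_state();print(L(p),th_of(p,r),s['width'],s['contact_force'])
t0,rad=th_of(p,r);g0=L(p-.019*r.as_matrix()[:,2])
z=r.as_matrix()[:,2]
ws=[]
for th in np.linspace(t0,t0+.6,7)[1:]:
    b=np.array(bar(th))-np.array(bar(t0))
    ws.append((p+W(b[0],b[1],0)-np.r_[F0,0],r))
plan(ws,0)
E
```

```text
[0.00767563 0.05689874 0.20759667] (np.float64(0.17523244647570457), np.float64(0.1667584277089739)) 0.009373435569008997 [ 1.20486769 -3.14707395 -4.16457917]
6
0 0 0 0.0123 0.0075 -0.0083 0; 0 0 0 0.0117 0.0089 -0.0079 0; 0 0 0 0.0109 0.0103 -0.0073 0; 0 0 0 0.01 0.0116 -0.0067 0; 0 0 0 0.009 0.0127 -0.006 0; 0 0 0 0.0079 0.0137 -0.0052 0
```

Call:
drive_tool(motion="0 0 0 0.0123 0.0075 -0.0083 0; 0 0 0 0.0117 0.009 -0.008 0; 0 0 0 0.011 0.0103 -0.0073 0; 0 0 0 0.01 0.0116 -0.0067 0; 0 0 0 0.009 0.0127 -0.006 0; 0 0 0 0.008 0.0137 -0.0052 0")

```text
clock: 15.88
position: [0.6457, -0.2844, 0.2076]
ee_rot: [0.175, 0.773, 0.561, -0.238]
contact_force: [-1.8, -4.4, -3.6]
width: 0.0091
```

```bash
cat > arc.py <<'E'
from h import *
import sys
def go(bar,dth,n,dyaw=0,zt=None,hand=0,th_f=th_of):
    p,r=pose();s=get_state();t0,rad=th_f(p,r)
    M=r.as_matrix();print(L(p),'th',t0,rad,'w',s['width'],s['contact_force'],'yaw',np.degrees(np.arctan2(M[1,0],M[0,0])),'ztool',M[:,2],s['qpos'].round(2))
    z0=p[2];ws=[]
    for i,th in enumerate(np.linspace(t0,t0+dth,n+1)[1:]):
        b=np.array(bar(th))
        R1=R.from_euler('z',np.radians(dyaw)*(i+1)/n)*r
        g=W(b[0],b[1],0);zz=R1.as_matrix()[:,2]
        q=g+.019*zz; q[2]=z0+((zt-z0)*(i+1)/n if zt else 0)
        ws.append((q,R1))
    plan(ws,hand)
E
python3 - <<'E'
from arc import *
go(bar,.6,6)
E
```

```text
[0.07358324 0.13477945 0.20756004] th 0.7927279888177008 0.16924299340851087 w 0.00914129245665792 [-1.76846457 -4.38192873 -3.58962664] yaw 71.87135088328691 ztool [-0.17157448 -0.53818273 -0.82517971] [-0.22  0.53  1.31 -0.61  1.4   0.23]
6
0 0 0 0.0047 0.0159 -0.0032 0; 0 0 0 0.0053 0.0154 -0.0035 0; 0 0 0 0.004 0.016 -0.0026 0; 0 0 0 0.0026 0.0164 -0.0017 0; 0 0 0 0.0013 0.0166 -0.0008 0; 0 0 0 -0.0001 0.0167 0.0001 0
```

Call:
drive_tool(motion="0 0 0 0.0047 0.016 -0.0032 0; 0 0 0 0.0053 0.0155 -0.0035 0; 0 0 0 0.004 0.016 -0.0026 0; 0 0 0 0.0026 0.0164 -0.0017 0; 0 0 0 0.0013 0.0166 -0.0008 0; 0 0 0 0 0.0167 0 0")

```text
clock: 16.62
position: [0.7464, -0.2885, 0.2076]
ee_rot: [0.171, 0.774, 0.56, -0.242]
contact_force: [-5.5, -0.5, -1.7]
width: 0.0091
```

Run:
```python
from arc import *
go(bar,.1,2)
save('scene','s6');save('wrist','w13')
```

```text
[0.17067676 0.16155343 0.20758464] th 1.3918592981836924 0.17265697806717184 w 0.00909910896323127 [-5.5374726  -0.49915546 -1.7134468 ] yaw 71.90673702607178 ztool [-0.18369744 -0.53599255 -0.82399468] [-0.2   0.7   0.99 -0.6   1.54  0.16]
2
0 0 0 -0.0054 0.0079 0.0037 0; 0 0 0 -0.0009 0.0083 0.0006 0
```

View pics/s6.png

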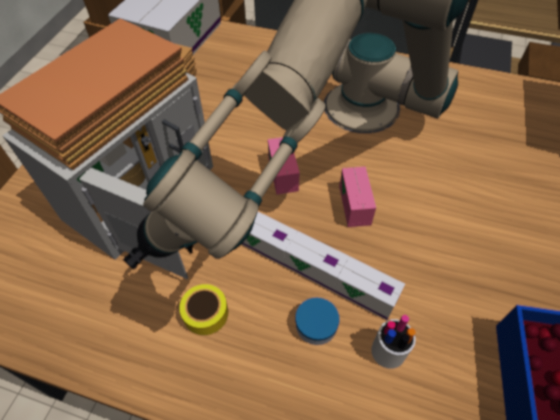

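View pics/w13.png

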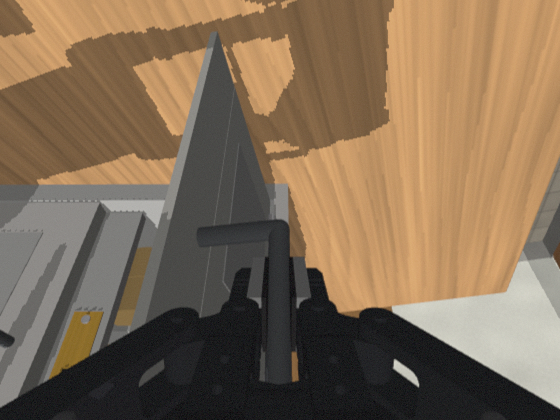

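Active leaf is about 80° open, and the brass bolt plate shows at wrist (85,340). Releasing and retreating above the leaf.

Call:
drive_tool(motion="0 0 0 0 0 0 25; 0 0 0 0 0 0 25; 0 0 0 0 0 -0.03 25; 0 0 0 0 0 -0.05 25; 0 0 0 0 0 -0.05 25; 0 0 0 0 0 -0.03 25")

```text
clock: 17.48
position: [0.7773, -0.1986, 0.3448]
ee_rot: [0.174, 0.773, 0.562, -0.238]
contact_force: [1.3, -0.2, -0.1]
width: 0.0216
```

Run:
```python
from h import *
p,r=pose();print(L(p),get_state()['contact_force'])
plan([(W(.08,.20,.345),rot(72.24,35)),(W(-.010,.060,.335),rot(72.24,35))],0)
```

```text
[0.17265226 0.25656976 0.34483802] [ 1.29733529 -0.18436732 -0.13350806]
7
-0 -0.2 -0.1 -0.0158 -0.0308 0.0107 0; -0 -0.2 -0.1 -0.0157 -0.0309 0.0107 0; -0 -0.2 -0.1 -0.0156 -0.0309 0.0108 0; 0 0 0 -0.0272 -0.0225 0.0221 0; 0 0 0 -0.0272 -0.0225 0.0221 0; 0 0 0 -0.0272 -0.0225 0.0221 0; 0 0 0 -0.0272 -0.0225 0.0221 0
```

Call:
drive_tool(motion="0 0 0 -0.016 -0.031 0.0107 0; 0 -0.2 -0.1 -0.016 -0.031 0.0107 0; 0 0 0 -0.016 -0.031 0.0107 0; 0 0 0 -0.027 -0.0225 0.022 0; 0 0 0 -0.027 -0.0225 0.022 0; 0 0 0 -0.027 -0.0225 0.022 0; 0 0 0 -0.027 -0.0225 0.022 0; 0 0 0 0 0 0 0")

```text
clock: 18.48
position: [0.541, -0.3281, 0.3406]
ee_rot: [0.185, 0.771, 0.565, -0.23]
contact_force: [0.6, 0.8, 0.2]
width: -0.0001
```

Run:
```python
from h import *
p,r=pose();M=r.as_matrix();print(L(p),M[:,2],get_state()['qpos'].round(2))
m=camera_model('wrist')['T_tool_cam'];T=np.eye(4);T[:3,:3]=M;T[:3,3]=p;T=T@m
im,d=save('wrist','w14');P=pts('wrist',d,T);hsv=cv2.cvtColor(im,cv2.COLOR_RGB2HSV)
s=(P[...,:2]-F0)@SY;o=(P[...,:2]-F0)@OUT;Z=P[...,2]
np.savez('pics/w14x.npz',s=s,o=o,Z=Z)
k=(hsv[...,0]>12)&(hsv[...,0]<32)&(hsv[...,1]>110)&(o<.0)&(o>-.035)&(Z>.1)&(d>0)
print('brass',k.sum(),s[k].min(),s[k].max(),np.median(o[k]),Z[k].min(),Z[k].max())
```

```text
[-0.01280249  0.06117746  0.34057443] [-0.1459925  -0.54506355 -0.8255858 ] [-0.33  0.31  1.35 -0.6   1.46  0.04]
brass 33466 -0.16466983406250443 0.16305695353746613 -0.011632611589299856 0.14977737756856035 0.383663878673528
```

View pics/w14.png

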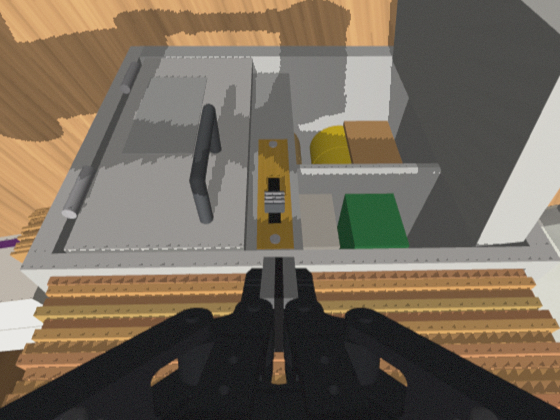

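Run:
```python
from h import *
z=np.load('pics/w14x.npz');s,o,Z=z['s'],z['o'],z['Z']
for v in range(135,252,4):
    print(v,[(u,*(1000*np.array([s[v,u],o[v,u],Z[v,u]])).round(0).astype(int)) for u in (262,268,274,280,286)])
im=cv2.imread('pics/w14.png');cv2.imwrite('pics/c14.png',cv2.resize(im[130:260,220:330],None,fx=5,fy=4.5,interpolation=2))
```

```text
135 [(262, np.int64(-23), np.int64(-21), np.int64(142)), (268, np.int64(-17), np.int64(-20), np.int64(142)), (274, np.int64(-11), np.int64(-19), np.int64(143)), (280, np.int64(-5), np.int64(-21), np.int64(142)), (286, np.int64(1), np.int64(-20), np.int64(142))]
139 [(262, np.int64(-23), np.int64(-18), np.int64(150)), (268, np.int64(-17), np.int64(-18), np.int64(150)), (274, np.int64(-11), np.int64(-20), np.int64(149)), (280, np.int64(-6), np.int64(-19), np.int64(149)), (286, np.int64(0), np.int64(-19), np.int64(150))]
143 [(262, np.int64(-23), np.int64(-19), np.int64(156)), (268, np.int64(-17), np.int64(-19), np.int64(156)), (274, np.int64(-12), np.int64(-17), np.int64(158)), (280, np.int64(-6), np.int64(-19), np.int64(156)), (286, np.int64(0), np.int64(-18), np.int64(156))]
147 [(262, np.int64(-23), np.int64(-18), np.int64(162)), (268, np.int64(-17), np.int64(-18), np.int64(162)), (274, np.int64(-12), np.int64(-18), np.int64(162)), (280, np.int64(-6), np.int64(-18), np.int64(162)), (286, np.int64(0), np.int64(-18), np.int64(163))]
151 [(262, np.int64(-23), np.int64(-19), np.int64(16
[... 6069 characters left out ...]
64(-19), np.int64(270)), (274, np.int64(-14), np.int64(-19), np.int64(270)), (280, np.int64(-9), np.int64(-20), np.int64(270)), (286, np.int64(-5), np.int64(-19), np.int64(270))]
247 [(262, np.int64(-23), np.int64(-19), np.int64(273)), (268, np.int64(-18), np.int64(-19), np.int64(273)), (274, np.int64(-14), np.int64(-18), np.int64(274)), (280, np.int64(-9), np.int64(-19), np.int64(273)), (286, np.int64(-5), np.int64(-19), np.int64(274))]
251 [(262, np.int64(-22), np.int64(-2), np.int64(288)), (268, np.int64(-18), np.int64(-1), np.int64(288)), (274, np.int64(-14), np.int64(-1), np.int64(288)), (280, np.int64(-10), np.int64(-1), np.int64(289)), (286, np.int64(-6), np.int64(-1), np.int64(288))]
```

View pics/c14.png

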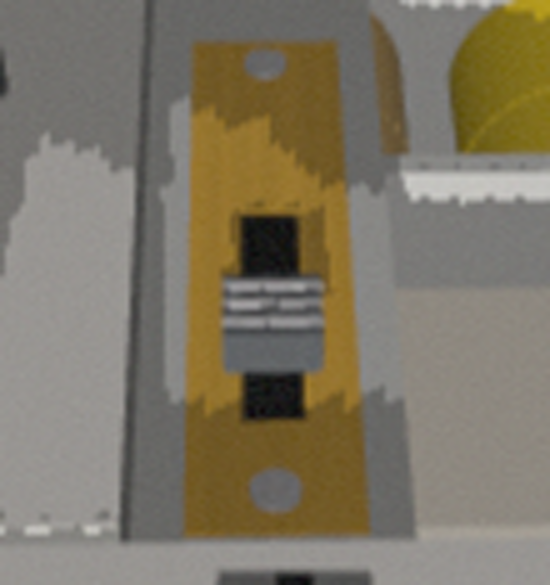

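The thumb piece at wrist (274,200) measures top z 0.2405, own y −13 mm and front −8 mm, matching the description. Approaching from above it.

Run:
```python
from h import *
plan([(W(-.012,.0227,.292),rot(72.24,35),.03),(W(-.012,-.006,.251),rot(72.24,35),.03)],0)
```

```text
5
0.6 -0.2 -0.1 -0.0018 -0.0007 0.0208 0; 0.6 -0.2 -0.1 -0.0017 -0.0005 0.0208 0; 0.6 -0.2 -0.1 -0.0016 -0.0003 0.0208 0; 0 0 0 0 -0 0.025 0; 0 0 0 0 -0 0.025 0
```

Call:
drive_tool(motion="0.6 -0.2 -0.1 -0.0018 -0.0007 0.021 0; 0.6 -0.2 -0.1 -0.0017 -0.0005 0.021 0; 0.6 -0.2 -0.1 -0.0016 -0.0003 0.021 0; 0 0 0 0 0 0.02 0; 0 0 0 0 0 0.015 0")

```text
clock: 19.15
position: [0.5261, -0.3862, 0.2558]
ee_rot: [0.175, 0.769, 0.564, -0.243]
contact_force: [0.1, 0.6, -0.4]
width: 0.0002
```

Run:
```python
from h import *
p,r=pose();print(L(p),r.as_matrix()[:,2],get_state()['contact_force'])
plan([(W(-.012,-.006,.249),rot(72.24,35),.03),(W(-.012,-.006,.216),rot(72.24,35),.0042)],0)
save('wrist','w15')
```

```text
[-0.00927292  0.00132696  0.25575235] [-0.17669024 -0.543118   -0.82085529] [ 0.12596549  0.62750718 -0.36255265]
9
-0.1 -0.2 0.3 -0.0021 -0.0027 0.0097 0; 0 0 0 0.0024 0 0.0034 0; 0 0 0 0.0024 0 0.0034 0; 0 0 0 0.0024 0 0.0034 0; 0 0 0 0.0024 0 0.0034 0; 0 0 0 0.0024 0 0.0034 0; 0 0 0 0.0024 0 0.0034 0; 0 0 0 0.0024 0 0.0034 0; 0 0 0 0.0024 0 0.0034 0
```

View pics/w15.png

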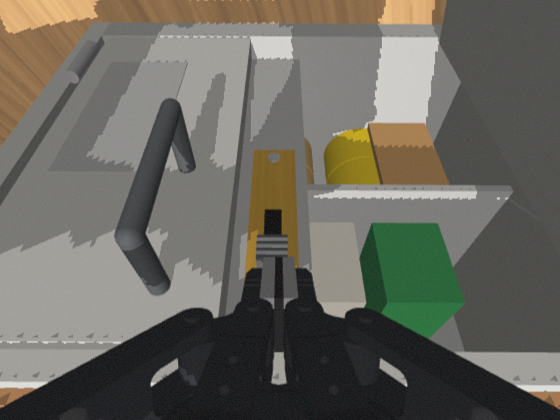

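Call:
drive_tool(motion="0 0 0 -0.002 -0.0027 0.009 0; 0 0 0 0.0024 0 0.0034 0; 0 0 0 0.0024 0 0.0034 0; 0 0 0 0.0024 0 0.0034 0; 0 0 0 0.0024 0 0.0034 0")

```text
clock: 19.82
position: [0.5205, -0.3931, 0.2325]
ee_rot: [0.175, 0.769, 0.564, -0.244]
contact_force: [-0.7, 0.3, 3.0]
width: 0.0001
```

Run:
```python
from h import *
p,r=pose();print(L(p),r.as_matrix()[:,2],get_state()['contact_force'])
plan([(W(-.012,-.006,.216),rot(72.24,35),.0042)],0)
save('wrist','w16')
```

```text
[-0.01252677 -0.00692974  0.23251733] [-0.17798646 -0.54492489 -0.8193764 ] [-0.70145586  0.25055906  3.01245208]
4
-0 -0 0.1 0.0026 0.0002 0.0032 0; -0 -0 0.1 0.0026 0.0002 0.0032 0; -0 -0 0.1 0.0026 0.0001 0.0032 0; -0 -0 0.1 0.0026 0.0001 0.0032 0
```

View pics/w16.png

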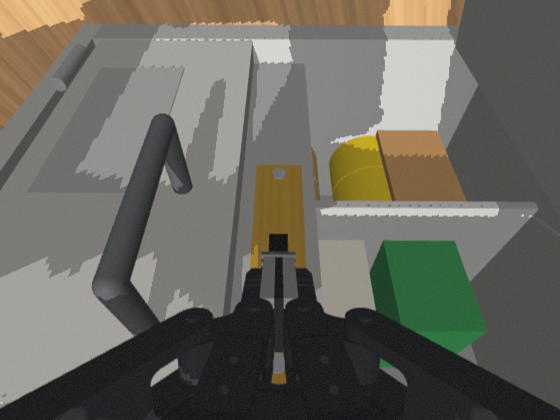

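Contact at 3 N and the bolt is moving down. Continuing.

Call:
drive_tool(motion="0 0 0 0.0026 0 0.0032 0; 0 0 0 0.0026 0 0.0032 0; 0 0 0 0.0026 0 0.0032 0; 0 0 0 0.0026 0 0.0032 0")

```text
clock: 20.38
position: [0.5209, -0.3935, 0.2209]
ee_rot: [0.179, 0.769, 0.563, -0.246]
contact_force: [-2.6, 12.3, 24.6]
width: -0.0001
```

Call:
drive_tool(motion="0 0 0 0.002 0 0.0028 0; 0 0 0 0.002 0 0.0028 0")

```text
clock: 20.62
position: [0.5209, -0.3933, 0.2212]
ee_rot: [0.182, 0.769, 0.561, -0.247]
contact_force: [-2.8, 6.8, 15.2]
width: 0.0
```

Call:
drive_tool(motion="0 0 0 -0.002 0 -0.004 0; 0 0 0 0 0 -0.03 0; 0 0 0 0 0 -0.05 0; 0 0 0 0 0 -0.05 0; 0 0 0 0 0 0 0")

```text
clock: 21.25
position: [0.5456, -0.3168, 0.3285]
ee_rot: [0.179, 0.769, 0.563, -0.244]
contact_force: [0.6, 0.8, -0.2]
width: 0.0001
```

Run:
```python
from h import *
p,r=pose();M=r.as_matrix();print(L(p),M[:,2])
m=camera_model('wrist')['T_tool_cam'];T=np.eye(4);T[:3,:3]=M;T[:3,3]=p;T=T@m
im,d=save('wrist','w17');P=pts('wrist',d,T)
s=(P[...,:2]-F0)@SY;o=(P[...,:2]-F0)@OUT;Z=P[...,2]
k=(abs(s+.013)<.006)&(o>-.0155)&(o<-.002)&(Z>.18)&(Z<.26)&(d>0)
print(k.sum(),Z[k].min(),Z[k].max(),np.percentile(Z[k],[2,98]))
```

```text
[-0.01186571  0.07339935  0.32849766] [-0.17475301 -0.55035347 -0.81643888]
276 0.20756141502018532 0.22330208509341823 [0.2088034  0.22283497]
```

View pics/w17.png

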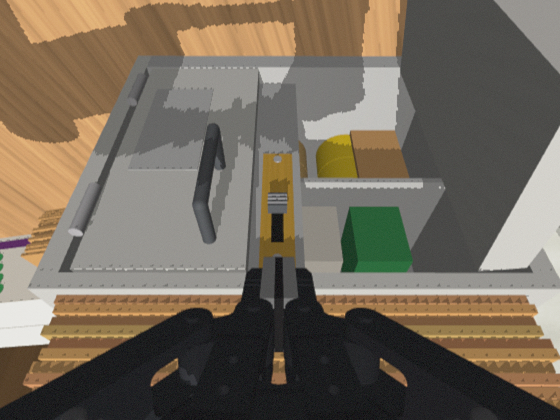

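The bolt is fully drawn: thumb top z = 0.223. Now the passive pull.

Run:
```python
from h import *
plan([(W(-.063,.0925,.297),rot(72.24,35)),(W(-.063,.030,.208),rot(72.24,35),.036)],50)
```

```text
6
-0.1 0.1 0.1 0.0165 -0.0249 0.0062 50; -0.1 0.1 0.1 0.0165 -0.025 0.0062 50; 0 0 0 -0 -0 0.0272 50; 0 0 0 -0 -0 0.0272 50; 0 0 0 -0 -0 0.0272 50; 0 0 0 -0 -0 0.0272 50
```

Call:
drive_tool(motion="0 0 0 0.0165 -0.025 0 50; 0 0 0 0.0165 -0.025 0.002 50; 0 0 0 0 0 0.004 50; 0 0 0 0 0 0.02 50")

```text
clock: 21.8
position: [0.4981, -0.2908, 0.2776]
ee_rot: [0.173, 0.769, 0.564, -0.247]
contact_force: [0.5, -0.3, -0.2]
width: 0.0428
```

Run:
```python
from h import *
p,r=pose();print(L(p))
plan([(W(-.063,.030,.208),rot(72.24,35),.03)],50)
save('wrist','w18')
```

```text
[-0.06497651  0.08363635  0.27763733]
3
-0.2 0 0.2 -0.0013 0.0009 0.0293 50; -0.2 0 0.2 -0.0013 0.0009 0.0293 50; -0.2 0 0.2 -0.0013 0.0008 0.0293 50
```

View pics/w18.png

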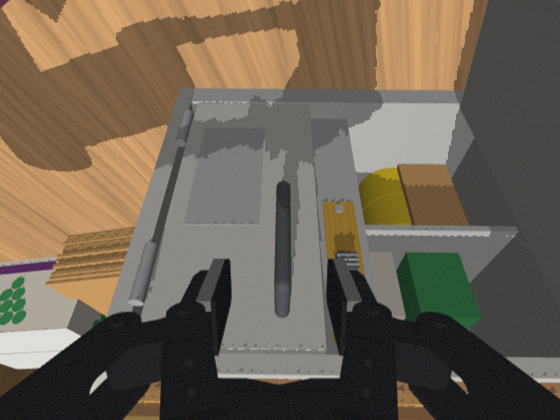

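Call:
drive_tool(motion="0 0 0 -0.0013 0.001 0.0293 50; 0 0 0 -0.0013 0.001 0.0293 50; 0 0 0 -0.0013 0.001 0.0293 50; 0 0 0 0 0 0 0; 0 0 0 0 0 0 0; 0 0 0 0 0 0 0; 0 0 0 0 0 0 0")

```text
clock: 22.72
position: [0.4815, -0.3475, 0.1996]
ee_rot: [0.168, 0.77, 0.563, -0.25]
contact_force: [-1.6, -2.1, -5.1]
width: 0.0091
```

```bash
cat >> arc.py <<'E'
def barp(t): return -.160+.097*np.cos(t)-.04*np.sin(t), .097*np.sin(t)+.04*np.cos(t)
def thp(p,r):
    g=p-.019*r.as_matrix()[:,2];a,o,_=L(g)
    return np.arctan2(o,a+.160)-np.arctan2(.04,.097),np.hypot(o,.160+a)
E
python3 - <<'E'
from arc import *
go(barp,.7,6,th_f=thp)
E
```

```text
[-0.0634928   0.02461457  0.19962936] th -0.03983588245728059 0.10320328548500597 w 0.009133056014669872 [-1.58070482 -2.10076241 -5.10425281] yaw 72.89759994608447 ztool [-0.19479485 -0.54012388 -0.81873143] [-0.39  0.34  1.66 -0.66  1.2   0.19]
6
0 0 0 0.0097 -0.0033 -0.0067 0; 0 0 0 0.0087 -0.0062 -0.0059 0; 0 0 0 0.0081 -0.0074 -0.0055 0; 0 0 0 0.0073 -0.0085 -0.0049 0; 0 0 0 0.0065 -0.0094 -0.0043 0; 0 0 0 0.0056 -0.0103 -0.0036 0
```

Call:
drive_tool(motion="0 0 0 0.0085 -0.004 -0.0058 0; 0 0 0 0.0087 -0.0062 -0.0059 0; 0 0 0 0.0081 -0.0074 -0.0055 0; 0 0 0 0.0073 -0.0085 -0.0049 0; 0 0 0 0.0065 -0.0094 -0.0043 0; 0 0 0 0.0056 -0.0103 -0.0036 0")

```text
clock: 23.48
position: [0.4558, -0.283, 0.1996]
ee_rot: [0.172, 0.768, 0.564, -0.25]
contact_force: [-1.0, -6.3, -6.0]
width: 0.0094
```

Run:
```python
from arc import *
go(barp,.7,6,th_f=thp)
save('wrist','w19')
```

```text
[-0.10761567  0.07817595  0.19963937] th 0.646139903734009 0.10353223323383891 w 0.009413757832583905 [-0.97507418 -6.30116003 -6.04568087] yaw 72.93272238039324 ztool [-0.18969309 -0.54554165 -0.81633378] [-0.29  0.29  1.75 -0.66  1.22  0.29]
6
0 0 0 0.0056 -0.0101 -0.0037 0; 0 0 0 0.0036 -0.0115 -0.0023 0; 0 0 0 0.0025 -0.0119 -0.0015 0; 0 0 0 0.0014 -0.0121 -0.0007 0; 0 0 0 0.0002 -0.0122 0.0001 0; 0 0 0 -0.001 -0.0122 0.0009 0
```

View pics/w19.png

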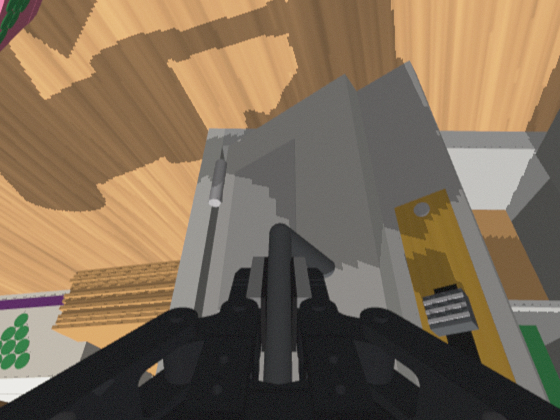

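Call:
drive_tool(motion="0 0 0 0.0056 -0.0105 -0.0037 0; 0 0 0 0.0036 -0.0115 -0.0023 0; 0 0 0 0.0025 -0.012 -0.0015 0; 0 0 0 0.0014 -0.0121 -0.0007 0; 0 0 0 0.0002 -0.0122 0 0; 0 0 0 -0.001 -0.0122 0.0009 0")

```text
clock: 24.28
position: [0.4006, -0.2482, 0.1995]
ee_rot: [0.179, 0.766, 0.568, -0.242]
contact_force: [4.2, -3.0, -5.2]
width: 0.0093
```

Run:
```python
from arc import *
go(barp,.15,2,th_f=thp)
save('wrist','w20')
im,d=save('top','t5')
```

```text
[-0.17079614  0.09446288  0.19950866] th 1.283172585931115 0.10595077010110998 w 0.009268767987220433 [ 4.16720987 -3.02387576 -5.20395592] yaw 73.07756254079735 ztool [-0.16788695 -0.54997707 -0.81813153] [-0.25  0.19  1.89 -0.67  1.19  0.34]
2
0 0 0 -0.0017 -0.0076 0.0012 0; 0 0 0 -0.0013 -0.0077 0.0009 0
```

View pics/w20.png

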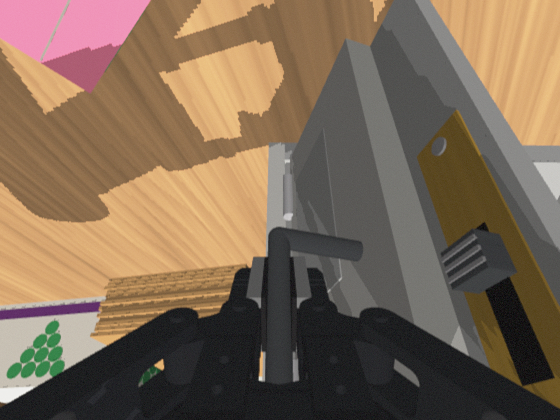

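View pics/t5.png

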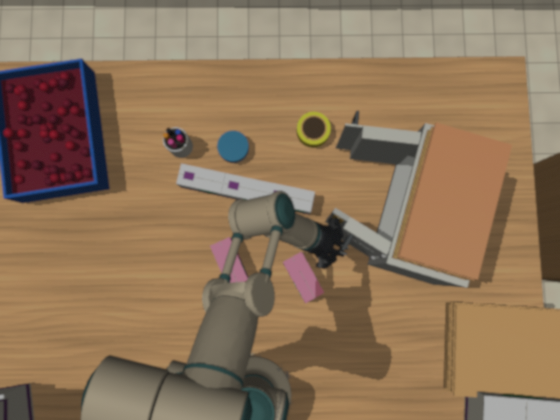

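Call:
drive_tool(motion="0 0 0 0 0 0 25; 0 0 0 0 0 0 25; 0 0 0 0 0 -0.03 25; 0 0 0 0 0 -0.05 25; 0 0 0 0 0 -0.05 25; 0 0 0 0 0 -0.05 25; 0 0 0 -0.03 -0.05 0 25; 0 0 0 -0.03 -0.05 0 25; 0 0 0 0 0 0 25")

```text
clock: 25.5
position: [0.318, -0.1657, 0.3931]
ee_rot: [0.18, 0.767, 0.564, -0.249]
contact_force: [1.2, 0.2, -1.1]
width: 0.0214
```

Run:
```python
from h import *
print(pose()[0],get_state()['contact_force'])
for n in('scene','top'):
    im,d=save(n,n+'9');P=pts(n,d);Z=P[...,2];s=(P[...,:2]-F0)@SY;o=(P[...,:2]-F0)@OUT
    hsv=cv2.cvtColor(im,cv2.COLOR_RGB2HSV)
    # leaf top edges z .28-.29
    for nm,lo,hi in(('act',.06,.17),('pas',-.18,-.06)):
        k=(Z>.275)&(Z<.293)&(s>lo)&(s<hi)&(o>.02)&(o<.22)&(d>0)&(hsv[...,2]>0)
        if k.sum()>10:
            q=np.stack([s[k],o[k]],1);v=cv2.fitLine(q.astype(np.float32),cv2.DIST_HUBER,0,.001,.001).ravel();print(n,nm,k.sum(),np.degrees(np.arctan2(abs(v[1]),abs(v[0]))),v, q.max(0))
    k=((Z>.066)&(Z<.084)&(d>0)&(hsv[...,1]<60)&(P[...,0]>.4)&(o>.05)).astype(np.uint8)
    c,l,st,cc=cv2.connectedComponentsWithStats(k)
    for i in range(1,c):
        if st[i,4]>300: print(cc[i],st[i,4],cv2.minAreaRect((P[l==i][:,:2]*1000).astype(np.float32)))
    cv2.imwrite(f'pics/{n}9c.png',cv2.resize(im[130:330,150:430,::-1] if n=='scene' else im[100:290,150:430,::-1],None,fx=2.8,fy=2.8,interpolation=2))
```

```text
[ 0.31797501 -0.16573868  0.39308625] [ 1.17648425  0.17329687 -1.0706932 ]
scene act 1117 83.97974 [ 0.10488017 -0.99448484  0.13414045  0.09345686] [0.15920519 0.18955627]
scene pas 683 69.69843 [ 0.3469613   0.93787944 -0.11253106  0.08817723] [-0.08233684  0.15695881]
[321.12788719 257.08071967] 4113 ((586.56005859375, 15.289276123046875), (390.9847106933594, 64.75715637207031), 77.324951171875)
top act 719 84.36555 [ 0.09818121 -0.99516857  0.1290665   0.06428731] [0.15441012 0.18717204]
top pas 667 68.52551 [ 0.3660869   0.9305807  -0.11699536  0.09097359] [-0.08609795  0.15454439]
[245.7583425  187.53905391] 2727 ((582.945068359375, 16.5738525390625), (391.0158386230469, 62.24314498901367), 77.17621612548828)
```

View pics/scene9.png

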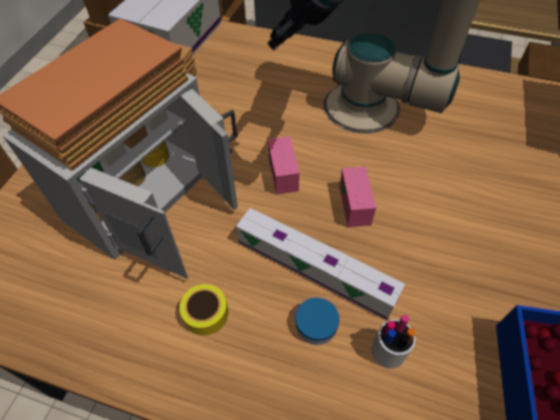

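View pics/top9c.png

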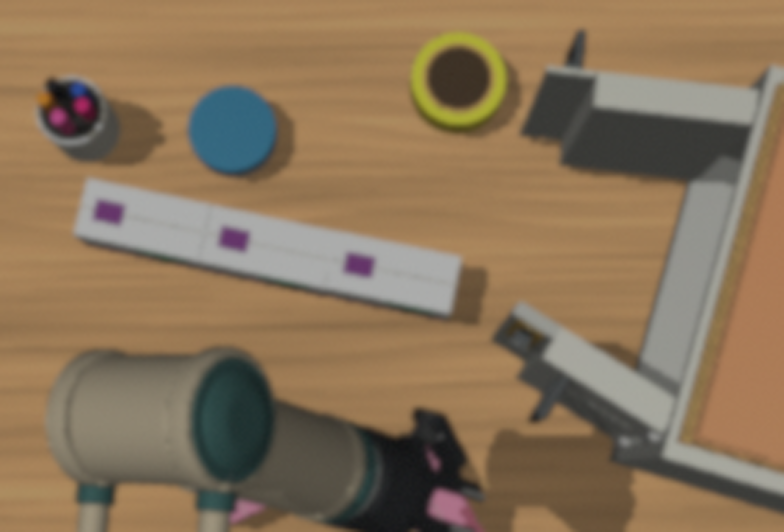

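Final checks: active leaf about 84° and passive about 69°. The three cartons measure 391.0 mm end to end as one block at 77.2°, and the two fixed ones alone measured 261.1 mm, so there is no gap. The bystanders look unmoved and the arm is clear. Handing in.

```bash
python3 -c "
from rig import sign_off;print(sign_off())"
```

```text
the job is handed in; nothing more can be done
None
```

Both leaves are open, the stray carton is home against its row, and the job was handed in at about 26 s of the 72 s allowed. I moved the carton first, then opened the active leaf, drew the bolt, and opened the passive leaf.

- **Stray carton:** it took three tries. Releasing my first grip left a gap of about 1.5 mm. A first push from behind rebounded to a skewed 1–2 mm gap. A slow, wide push then seated it. In the last check the three cartons read as one straight block of 391.0 mm at 77.2°. The two fixed cartons alone had measured 261.1 mm, so there is no measurable gap.
- **Doors:** the last top and scene views put the active leaf at about 84° and the passive leaf at 69–70°. From the gripper's position I had estimated about 80° and 73°, so the two methods disagree by a few degrees. All readings are well over 60°.
- **Bolt:** it was pressed down to its stop before the passive leaf was touched. The thumb-piece top then measured 223 mm, which is fully withdrawn.
- **Bystanders:** the tape roll, tin and marker pot look unmoved in the pictures. I did not measure their positions.
- **Arm and forces:** at hand-in the arm was clear of everything. The largest contact force reported after any move was about 28 N, pressing the bolt home.

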